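# Strip the relays from a scrapped socket strip and tip them into the scrap box

### The job

Pull every black relay out of the grey socket strip (each snaps free with a firm straight pull) and collect them on the aluminium tray while it stands on the bench; leave the blue flasher unit plugged in. When all the black relays are on the tray, carry it by its red handle, tip it so that they slide off its open end into the orange scrap box, then set the tray back down flat on the middle of its black rubber mat and let go. Do not disturb the other things on the bench.

Things in the scene. Friction and masses are not known exactly. Their poses are not given: they have to be found in the camera images.
- relay0: black cube relay, 28 x 28 x 28 mm, 32 g, origin at the cube's centre, z up away from its foot; under it a foot 18 (x) x 13 (y) mm wide and 16 mm long (foot's end 30 mm below origin). Plugged in, it stands upright on the socket strip with its x along the strip's x and is held by a sprung detent: a straight pull up of about 12 to 18 N frees it within 8 mm. Absent if None at the start.
- relay1: black cube relay, 28 x 28 x 28 mm, 32 g, origin at the cube's centre, z up away from its foot; under it a foot 18 (x) x 13 (y) mm wide and 16 mm long (foot's end 30 mm below origin). Plugged in, it stands upright on the socket strip with its x along the strip's x and is held by a sprung detent: a straight pull up of about 12 to 18 N frees it within 8 mm. Absent if None at the start.
- relay2: black cube relay, 28 x 28 x 28 mm, 32 g, origin at the cube's centre, z up away from its foot; under it a foot 18 (x) x 13 (y) mm wide and 16 mm long (foot's end 30 mm below origin). Plugged in, it stands upright on the socket strip with its x along the strip's x and is held by a sprung detent: a straight pull up of about 12 to 18 N frees it within 8 mm. Absent if None at the start.
- relay3: black cube relay, 28 x 28 x 28 mm, 32 g, origin at the cube's centre, z up away from its foot; under it a foot 18 (x) x 13 (y) mm wide and 16 mm long (foot's end 30 mm below origin). Plugged in, it stands upright on the socket strip with its x along the strip's x and is held by a sprung detent: a straight pull up of about 12 to 18 N frees it within 8 mm. Absent if None at the start.
- relay4: black cube relay, 28 x 28 x 28 mm, 32 g, origin at the cube's centre, z up away from its foot; under it a foot 18 (x) x 13 (y) mm wide and 16 mm long (foot's end 30 mm below origin). Plugged in, it stands upright on the socket strip with its x along the strip's x and is held by a sprung detent: a straight pull up of about 12 to 18 N frees it within 8 mm. Absent if None at the start.
- relay5: black cube relay, 28 x 28 x 28 mm, 32 g, origin at the cube's centre, z up away from its foot; under it a foot 18 (x) x 13 (y) mm wide and 16 mm long (foot's end 30 mm below origin). Plugged in, it stands upright on the socket strip with its x along the strip's x and is held by a sprung detent: a straight pull up of about 12 to 18 N frees it within 8 mm. Absent if None at the start.
- flasher: blue flasher unit, same shape and size as a relay but blue with a white top, plugged in the same strip at any of its places; it must stay plugged in
- carrier: grey relay socket strip fixed to the bench, 70 (x) x 275 (y) x 34 mm high, origin at the centre of its underside; seven sockets along its y, 36 mm apart, the middle one at y = 0; a plugged relay's cube rests on its top face, centre 48 mm above the bench; neighbours are 8 mm apart, free room is on the x sides
- tray: aluminium tray, 170 (x) x 138 (y) mm, 0.3 kg, origin at the centre of its underside; floor 3 mm thick; walls (3.5 mm) round a bay from x = -36 to 85 mm: 20 mm high on its y sides, 38 mm at its back; its +x end is open: there things slide off when it is tipped. Handle: a red upright block behind the back wall, 40 (x) x 12 (y) mm, top 60 mm above the underside
- tray_handle (a point): point to grip on the tray's red handle, 60.5 mm to -x of the tray's origin, 45 mm above its underside; handle is 12 mm thick across the tray's y
- tray_lip (a point): middle of the tray's open end, on its floor, 85 mm to +x of the tray's origin
- mat: black rubber mat fixed on the bench, 210 x 180 x 3 mm, origin at the centre of its underside; the tray's home
- bin: orange open scrap box fixed to the bench, 190 (x) x 230 (y) x 70 mm high, walls and floor 4 mm, origin at the centre of its underside
- spacer: bystander: blue aluminium spacer ring, 26 mm diameter, 30 mm high, origin at its underside
- housing: bystander: worn black connector housing, 45 x 32 x 32 mm, origin at its underside
- bolt1: bystander: stainless stator bolt standing on its head, 68 mm high, origin at its underside
- bolt2: bystander: the other stator bolt, same
- driver: bystander: screwdriver lying on the bench

How it is judged:
By the outcome, as a careful person would: the job done as asked, in the order asked, and still so for the second after the job is handed in, with the robot touching nothing.
Of relay0, relay1, relay2, relay3, relay4, relay5 only 4 to 6 are there at a start; the rules pass over those that are not, and their reading is None.
At some moment in a run one of tray may be knocked a few centimetres aside while the robot is not near it.
It also fails if it takes over 210 s, if anything falls off the work surface, if the arm or the gripper's body presses on something with over 40 N, if the wrist force passes 120 N, or if a joint passes its speed limit or range.

### The arm

A 7-joint arm with a two-finger parallel gripper is mounted at the origin on the work surface. World frame = base frame: x ahead of the robot, y to its left, z up, the work surface at z = 0. Lengths are in mm, angles in rad, forces in N, time in s.
With the tool pointing down it reaches from about 350 to 900 mm from the base axis. Payload 7.2 kg.
Tool frame: the origin (TCP) lies at the very end of the fingers, on their centre line; the grasp point (between the pads) lies 19 mm behind it; z points along the fingers, y is the line along which they close (so a half turn about z gives the same grasp; the last joint's range is limited). The gripper opens to 88 mm and grips with 3 to 60 N. Pads are 20 mm wide; open, the fingers measure 115 mm over their backs; the gripper's body (75 mm by 178 mm) begins 61 mm behind the grasp point.
Start: joints at [-1.403, 0.411, -0.013, 1.596, 0.006, 1.134, -0.082], TCP at [146.022, 607.706, 222.653] pointing down, gripper open.
Joint ranges: [-2.95, 2.95], [-0.29, 1.99], [-1.47, 1.44], [0.14, 2.54], [-1.03, 4.17], [0.13, 1.85], [-2.86, 2.86]. Speed limits (rad/s): [2.39, 2.39, 3.01, 3.01, 3.14, 3.14, 3.14].

### API

Orientations are given as a unit quaternion [x, y, z, w].
In Python, from bench import state, read_camera, camera_info, job_done, regions_of, pinpoint gives the robot as it stands.
- The arm moves only by the shell command python3 -m pendant 'ROWS' [FORCE]. ROWS is a JSON object of lists of equal length, an entry for each row: "gripper": the opening, from -1 (shut) to 1 (fully open); "offset": the shift along the tool's x, y, z normalised to -1 to 1, where 1 is 2 cm, a list of three; "twist": the turn about the tool's z normalised to -1 to 1, where 1 is 5 degrees. In form: {"gripper": [gripper, ...], "offset": [[tx, ty, tz], ...], "twist": [twist, ...]}. A call has 1 to 12 rows; each row shifts and turns the commanded pose from where the row before left it, along the tool's axes as they then stand; what a row does not reach is not made up. A row lasts 1/8 s, in which the tool goes at most 62.5 mm and 10.7 degrees, less where a joint would pass 70% of its speed; a pose out of reach is approached as far as the arm can. A call with a number of a shift or a turn outside -1 to 1 is refused whole. A call with a gripper value outside its range is refused whole. The fingers move at their own pace and stop on an object; FORCE is the grip in N (left out, the last holds). Time passes only in rows, so rows that do not move let the fingers close. It gives the time, the measured TCP pose, the force, the opening and the grip force at its end, in the units of the state.
- state(): the state, without advancing time (a new reading comes with each control period).
- read_camera(name): name is "scene" or "side" or "wrist"; returns (picture, depth): 480x640x3 uint8, blue, green, red; 480x640 float32, mm along the optical axis (not along the pixel's ray), 0 where there is no reading.
- camera_info(name): a dict with "fx", "fy", "cx", "cy" (pixels), "world_to_cam" (4x4, takes a point from world to camera coordinates). Camera axes: x right, y down, z forward; pixel columns grow to the right and rows downward; lengths in mm; the calibration is good to about 2 mm. A picture is of the moment at which its call begins: read the wrist's pose just before it. camera_info takes no time and is no camera call; for the wrist camera it gives the pose at the moment of the call.
- job_done(): hands the job in; it is judged then, once.
Trained networks look in the newest picture that a camera, given by its name, has taken for a name from the list of things; names that differ only in an ending like _2 or _b are one class to them, and where a whole thing is asked for, a point or a joint stands for the part that bears it (a point fixed in the world has none). Each returns a list of dicts, best first, with "p" (0 to 1); they miss things now and then, are a little off and sometimes report something else, mostly with a low value. They report only what shows in the picture. A call takes as long as a camera call.
- regions_of(camera, target): "pixels" (480x640 bool, what is visible of it) and "point" ([column, row] in pixels, amid what is visible of it).
- pinpoint(camera, target): "point" ([column, row] in pixels: a listed point, or the origin of a listed thing).
The state is a dict: "clock": time; "joint_pos": joint angles; "dq": joint speeds; "effort": joint torques, N m; "eef_pos": TCP position; "tcp_rot": TCP orientation; "force": force on the tool from outside, world axes, zero at the start; "ft_torque": the same for the moment, N m; "finger_gap": finger opening in mm; "grasp_force": force on a finger pad.
Only numpy, scipy, OpenCV 4.12 (cv2) and the standard library are available. Lean on these libraries where they do the work, as an engineer would, in place of code of your own. Each camera call takes 0.05 s, during which the arm holds its last target. There are 200 camera calls.

## Working session

There is one attempt and no reset: what is moved stays moved. The work goes in short steps, Python scripts to look and compute and a shell command to move; the robot and the scene stay as the last step left them, time stands still between calls to the robot, and variables do not carry over. Pictures are saved under pics/ and viewed, at most 14 in all, crops included, and the job is handed in when it is done.

```bash
ls; mkdir -p pics
cat > h.py <<'E'
import numpy as np, cv2
from bench import *
from scipy.spatial.transform import Rotation as R
def world(cam,px,depth=None,z=None,info=None):
    i=info or camera_info(cam); T=np.linalg.inv(np.array(i["world_to_cam"]))
    px=np.atleast_2d(px).astype(float)
    r=np.c_[(px[:,0]-i["cx"])/i["fx"],(px[:,1]-i["cy"])/i["fy"],np.ones(len(px))]
    if z is not None:
        d=r@T[:3,:3].T; s=(z-T[2,3])/d[:,2]; return T[:3,3]+d*s[:,None]
    return (r*np.asarray(depth).reshape(-1,1))@T[:3,:3].T+T[:3,3]
def cloud(cam,depth,mask=None):
    m=(depth>0) if mask is None else (depth>0)&mask
    v,u=np.nonzero(m); return world(cam,np.c_[u,v],depth[v,u]),np.c_[u,v]
E
python3 - <<'E'
from h import *
s=state(); print({k:np.round(s[k],3).tolist() for k in s})
print(R.from_quat(s["tcp_rot"]).as_matrix().round(3))
for c in ["scene","side","wrist"]:
    im,d=read_camera(c); cv2.imwrite(f"pics/{c}0.png",im); np.save(f"{c}0.npy",d)
    T=np.linalg.inv(np.array(camera_info(c)["world_to_cam"])); print(c,T.round(3).tolist(),camera_info(c)["fx"])
    for t in ["relay0","flasher","carrier","tray","tray_handle","tray_lip","mat","bin","spacer","housing","bolt1","driver"]:
        try: r=pinpoint(c,t)
        except Exception as e: print(t,e); continue
        print(c,t,[(np.round(q["point"]).tolist(),round(q["p"],2)) for q in r][:8])
print(state()["clock"])
E
```

```text
pics
{'clock': 0.0, 'joint_pos': [-1.403, 0.412, -0.013, 1.597, 0.006, 1.134, -0.082], 'dq': [-0.001, -0.001, -0.0, -0.0, 0.0, 0.002, -0.001], 'effort': [0.0, -58.794, 0.642, -29.108, -0.054, 0.018, 0.0], 'eef_pos': [145.923, 607.203, 221.822], 'tcp_rot': [0.118, 0.993, -0.001, -0.0], 'force': [0.822, -0.388, -1.184], 'ft_torque': [-0.06, 0.025, 0.005], 'grasp_force': 0.0, 'finger_gap': 87.84}
[[-0.972  0.234 -0.   ]
 [ 0.234  0.972 -0.002]
 [-0.    -0.002 -1.   ]]
scene [[-0.808, 0.338, -0.483, 1109.02], [0.589, 0.46, -0.664, 761.367], [-0.002, -0.821, -0.571, 693.949], [0.0, 0.0, 0.0, 1.0]] 566.3226386041903
scene relay0 [([287.0, 258.0], 0.86), ([308.0, 273.0], 0.76), ([274.0, 248.0], 0.72), ([264.0, 243.0], 0.65), ([270.0, 326.0], 0.38)]
scene flasher [([250.0, 235.0], 0.63)]
scene carrier [([262.0, 245.0], 0.18)]
scene tray [([465.0, 320.0], 0.77), ([249.0, 239.0], 0.52)]
scene tray_handle [([437.0, 311.0], 0.9), ([269.0, 327.0], 0.59)]
scene tray_lip [([498.0, 302.0], 0.63)]
scene mat []
scene bin [([297.0, 182.0], 0.9)]
scene spacer [([366.0, 254.0], 0.64)]
scene housing [([33
[... 501 characters left out ...]
[380.0, 266.0], 0.82), ([380.0, 245.0], 0.43)]
side tray [([253.0, 176.0], 0.82)]
side tray_handle [([278.0, 156.0], 0.74)]
side tray_lip [([212.0, 182.0], 0.9)]
side mat []
side bin [([279.0, 423.0], 0.92)]
side spacer [([278.0, 255.0], 0.64)]
side housing [([296.0, 295.0], 0.89)]
side bolt1 [([401.0, 207.0], 0.67), ([392.0, 189.0], 0.58)]
side driver []
wrist [[0.233, 0.935, 0.266, 73.087], [0.972, -0.224, -0.064, 626.236], [-0.001, 0.273, -0.962, 384.341], [0.0, 0.0, 0.0, 1.0]] 361.948709179269
wrist relay0 []
wrist flasher []
wrist carrier []
wrist tray []
wrist tray_handle []
wrist tray_lip []
wrist mat []
wrist bin []
wrist spacer []
wrist housing []
wrist bolt1 []
wrist driver []
1.95
```

View pics/scene0.png

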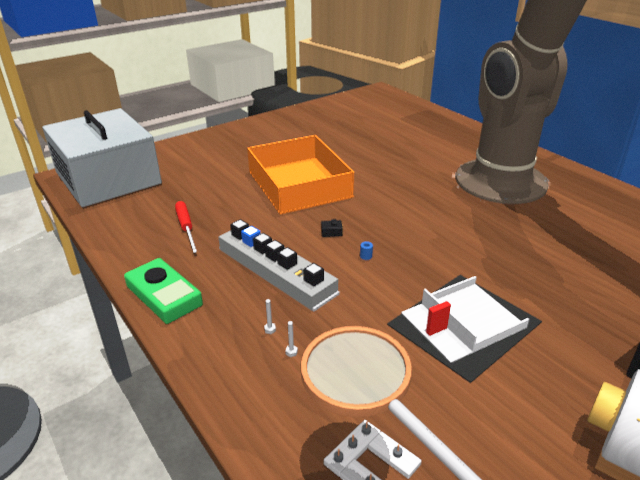

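View pics/side0.png

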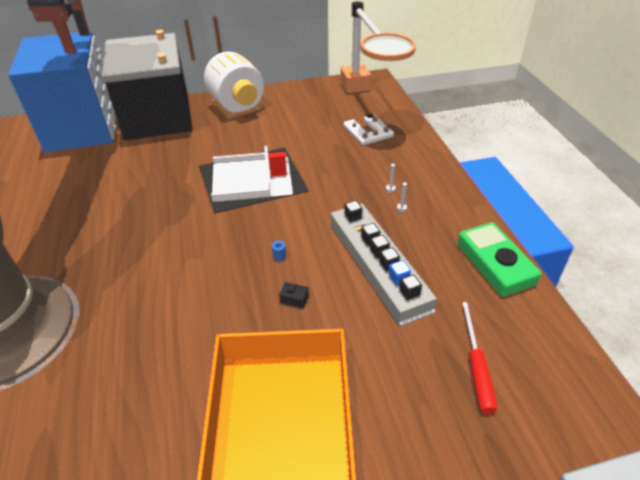

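Run:
```python
from h import *
def pr(c,t,p,z): print(c,t,world(c,p,z=z).round(1).tolist())
pr("scene","rel",[[287,258],[308,273],[274,248],[264,243],[250,235]],48)
pr("side","rel",[[387,262],[380,247],[368,233],[356,211],[408,286],[401,271]],48)
pr("scene","handle",[[437,311]],48);pr("side","handle",[[278,156]],48)
pr("scene","lip",[[498,302]],6);pr("side","lip",[[212,182]],6)
pr("scene","bin",[[297,182]],0);pr("side","bin",[[279,423]],0)
pr("scene","carrier",[[262,245]],0);pr("side","carrier",[[380,266]],0)
pr("scene","tray",[[465,320]],3);pr("side","tray",[[253,176]],3)
pr("scene","spacer,housing",[[366,254],[333,234]],0);pr("side","sp,h",[[278,255],[296,295]],0)
pr("side","bolts",[[401,207],[392,189]],0)
pr("scene","bolts",[[290,354],[269,331]],0)
pr("scene","driver",[[186,233]],8)
for c in ["side","scene"]:
    d=np.load(f"{c}0.npy"); im=cv2.imread(f"pics/{c}0.png"); P,uv=cloud(c,d)
    m=(P[:,2]>55)&(P[:,2]<68)
    # height map of relay tops near carrier
    n=np.zeros(d.shape,np.uint8); n[uv[m,1],uv[m,0]]=1
    k,l,st,ce=cv2.connectedComponentsWithStats(n)
    L=l[uv[:,1],uv[:,0]]
    for i in range(1,k):
        if st[i,4]>25:
            q=P[(L==i)]; print(c,"blob",st[i,4],ce[i].round(),np.median(q,0).round(1),q.min(0).round(),q.max(0).round(),im[uv[L==i][:,1],uv[L==i][:,0]].mean(0).round())
```

```text
scene rel [[653.0, 13.9, 48.0], [647.1, 76.0, 48.0], [655.5, -28.9, 48.0], [662.5, -55.2, 48.0], [670.7, -96.4, 48.0]]
side rel [[657.3, -66.2, 48.0], [657.7, -27.4, 48.0], [648.3, 13.7, 48.0], [645.2, 79.7, 48.0], [672.6, -128.2, 48.0], [673.4, -92.9, 48.0]]
scene handle [[530.2, 291.1, 48.0]]
side handle [[533.7, 304.0, 48.0]]
scene lip [[384.3, 309.4, 6.0]]
side lip [[382.1, 305.1, 6.0]]
scene bin [[422.6, -297.5, 0.0]]
side bin [[418.5, -285.3, 0.0]]
scene carrier [[636.6, -112.1, 0.0]]
side carrier [[659.8, -30.1, 0.0]]
scene tray [[466.9, 304.7, 3.0]]
side tray [[473.5, 306.9, 3.0]]
scene spacer,housing [[479.0, 43.7, 0.0], [489.8, -56.1, 0.0]]
side sp,h [[481.1, 49.0, 0.0], [493.1, -57.5, 0.0]]
side bolts [[758.3, 119.9, -0.0], [760.9, 182.6, 0.0]]
scene bolts [[762.0, 187.2, 0.0], [761.5, 119.7, 0.0]]
scene driver [[751.7, -238.4, 8.0]]
side blob 650 [164.   8.] [ 318.8 1250.3   61.2] [  65. 1238.   55.] [ 620. 1279.   68.] [119. 119. 118.]
side blob 152 [17. 22.] [-137.7 1251.3   61.9] [-193. 1239.   55.] [ -87. 1262.   68.] [118. 118. 117.]
side blob 31 [355.  66.] [817.4 6
[... 2400 characters left out ...]
[75. 87. 96.]
scene blob 813 [263. 239.] [666.2 -49.1  61.3] [ 638. -144.   55.] [693.  30.  66.] [145. 135. 132.]
scene blob 196 [313. 269.] [643.6  87.   61.5] [626.  69.  55.] [657. 100.  65.] [133. 133. 135.]
scene blob 28 [267. 303.] [759.4 118.9  63.2] [755. 114.  55.] [762. 123.  68.] [170. 171. 175.]
scene blob 179 [439. 307.] [533.5 296.3  61.5] [509. 286.  55.] [552. 303.  66.] [ 61.  66. 222.]
scene blob 34 [290. 325.] [759.2 186.6  62.9] [754. 180.  55.] [763. 189.  67.] [165. 166. 171.]
scene blob 121 [600. 423.] [528.1 587.5  62.4] [521. 572.  55.] [534. 603.  68.] [ 58. 114. 145.]
scene blob 249 [621. 455.] [551.1 632.5  61.8] [544. 607.  55.] [557. 654.  68.] [146. 145. 146.]
```

The scene shows five black relays plus the blue flasher (second from the far end, scene px 250,235). One socket is empty (scene px ~298,272). The tray on its mat has the handle away from the robot (scene px 437,311), and the orange bin is at 297,182. I'll twist the tool to the strip's axis first, then fly over.

```bash
python3 -m pendant '{"gripper":[0.3,0.3,0.3,0.3,0.3,0.3,0.3,0.3,0.3,0.3,0.3,0.3],"offset":[[0,0,0],[0,0,0],[0,0,0],[0,0,0],[0,0,0],[0,0,0],[0,0,0],[0,0,0],[0,0,0],[0,0,0],[0,0,0],[0,0,0]],"twist":[1,1,1,1,1,1,1,1,1,1,1,1]}'
python3 -m pendant '{"gripper":[0.3,0.3,0.3,0.3,0.3,0.3,0.3,0.3,0.3,0.3,0.3,0.3],"offset":[[0,0,0],[0,0.5,0],[-1,1,0],[-1,1,0],[-1,1,0],[-1,1,0],[-1,1,0],[-1,1,0],[-1,1,0],[-1,1,0],[-1,1,0],[-1,1,0]],"twist":[0.8,0.8,0,0,0,0,0,0,0,0,0,0]}'
cat >> h.py <<'E'
def go(t):
    s=state(); M=R.from_quat(s["tcp_rot"]).as_matrix(); d=(np.array(t)-s["eef_pos"])
    az=lambda v: round(float(np.degrees(np.arctan2(v[1],v[0]))),1)
    print("pos",s["eef_pos"],"azx",az(M[:,0]),"azy",az(M[:,1]),"d_units",(M.T@d/20).round(2),"t",s["clock"])
E
python3 -c "
from h import *
go([641,83,222])"
```

```text
clock: 3.45
eef_pos: [146.0, 607.7, 222.7]
tcp_rot: [0.6, 0.8, -0.0, -0.0]
force: [-0.8, 0.2, -0.4]
finger_gap: 57.5
grasp_force: 0.0
clock: 4.95
eef_pos: [383.8, 441.1, 222.8]
tcp_rot: [0.653, 0.758, 0.0, -0.0]
force: [-0.8, -0.2, 0.0]
finger_gap: 57.3
grasp_force: 0.0
pos [383.80260582 441.06773572 222.76412639] azx 98.5 azy 8.5 d_units [-19.61  10.07   0.03] t 4.95
```

Run:
```python
from h import *
tops=[]
for c in ["side","scene"]:
    d=np.load(f"{c}0.npy"); P,uv=cloud(c,d)
    # strip top & tops in rotated frame
    for (a,b) in [((610,-160),(710,110))]:
        m=(P[:,0]>600)&(P[:,0]<715)&(P[:,1]>-170)&(P[:,1]<125)
        Q=P[m]; print(c,"z hist",np.histogram(Q[:,2],bins=[-5,5,25,30,33,36,40,55,58,60,62,64,66,70]))
        zt=np.median(Q[(Q[:,2]>30)&(Q[:,2]<40)][:,2]); print("strip z",zt)
        T=Q[(Q[:,2]>zt+26)][:,:2]
        ax=cv2.minAreaRect(T.astype(np.float32)); print("tops rect",ax)
        S=P[(P[:,2]>zt-1.5)&(P[:,2]<zt+1.5)&m]; print("strip rect",cv2.minAreaRect(S[:,:2].astype(np.float32)))
        # mat: dark, near
    im=cv2.imread(f"pics/{c}0.png"); g=im[uv[:,1],uv[:,0]].max(1)
    m=(P[:,0]>330)&(P[:,0]<620)&(P[:,1]>180)&(P[:,1]<430)&(P[:,2]<9)&(P[:,2]>-4)&(g<60)
    # keep largest component
    n=np.zeros(d.shape,np.uint8); n[uv[m,1],uv[m,0]]=1
    n=cv2.morphologyEx(n,cv2.MORPH_OPEN,np.ones((3,3)))
    m2=m&(n[uv[:,1],uv[:,0]]>0)
    print("mat",cv2.minAreaRect(world(c,uv[m2],z=3)[:,:2].astype(np.float32)))
    m=(P[:,0]>300)&(P[:,0]<560)&(P[:,1]<-130)&(P[:,1]>-450)&(P[:,2]>66)&(P[:,2]<75)
    print("bin",cv2.minAreaRect(P[m][:,:2].astype(np.float32)))
    m=(P[:,0]>340)&(P[:,0]<620)&(P[:,1]>190)&(P[:,1]<420)&(P[:,2]>19)&(P[:,2]<46)
    print("tray",cv2.minAreaRect(P[m][:,:2].astype(np.float32)))
```

```text
side z hist (array([2343,  831,  313, 1634,  538,  125,  595,  173,  472,  524,   70,
          2,    0]), array([-5,  5, 25, 30, 33, 36, 40, 55, 58, 60, 62, 64, 66, 70]))
strip z 32.2260706956456
tops rect ((656.5433959960938, -24.141204833984375), (30.375934600830078, 244.83795166015625), 9.201239585876465)
strip rect ((657.01171875, -24.084320068359375), (71.73297119140625, 276.3658142089844), 9.421503067016602)
mat ((0.0, 0.0), (0.0, 0.0), 0.0)
bin ((421.8262023925781, -284.9678955078125), (222.3788299560547, 190.1484832763672), 77.76827239990234)
tray ((466.61651611328125, 300.66754150390625), (144.63124084472656, 164.21925354003906), 82.2726821899414)
scene z hist (array([1542,  972,  249,  490, 1074,  178,  538,  150,  136,  371,  322,
         29,    1]), array([-5,  5, 25, 30, 33, 36, 40, 55, 58, 60, 62, 64, 66, 70]))
strip z 33.819490242744905
tops rect ((659.9119873046875, -21.89093017578125), (30.639938354492188, 244.66168212890625), 9.640032768249512)
strip rect ((659.7245483398438, -22.902511596679688), (72.05083465576172, 278.59051513671875), 9.990809440612793)
mat ((560.9225463867188, 296.1537780761719), (11.97740650177002, 8.532398223876953), 53.787166595458984)
bin ((422.754150390625, -289.06976318359375), (238.04794311523438, 192.8148956298828), 77.70176696777344)
tray ((467.7405090332031, 301.5372314453125), (141.65628051757812, 167.78843688964844), 82.80264282226562)
```

```bash
python3 -m pendant '{"gripper":[0.3,0.3,0.3,0.3,0.3,0.3,0.3,0.3,0.3,0.3,0.3,0.3],"offset":[[-1,0.8,0],[-1,0.8,0],[-1,0.8,0],[-1,0.8,0],[-1,0.8,0],[-1,0.8,0],[-1,0.8,0],[-1,0.8,0],[-1,0.8,0],[-1,0.8,0],[-1,0.8,0],[-1,0.8,0]],"twist":[-0.2,0,0,0,0,0,0,0,0,0,0,0]}'
python3 -m pendant '{"gripper":[0.3,0.3,0.3,0.3,0.3,0.3,0.3,0.3,0.3],"offset":[[-1,0,1],[-1,0,1],[-1,0,1],[-1,0,1],[-1,0,0],[-1,0,0],[-0.5,0,0],[0,0,0],[0,0,0]],"twist":[0,0,0,0,0,0,0,0,0]}'
python3 - <<'E'
from h import *
go([640.5,83.2,142])
im,d=read_camera("wrist"); i=camera_info("wrist"); cv2.imwrite("pics/w1.png",im)
P,uv=cloud("wrist",d)
m=(P[:,2]>56)&(P[:,2]<67)&(P[:,0]>600)&(P[:,0]<715)&(P[:,1]>-170)&(P[:,1]<125)
n=np.zeros(d.shape,np.uint8); n[uv[m,1],uv[m,0]]=1
k,l,st,ce=cv2.connectedComponentsWithStats(n); L=l[uv[:,1],uv[:,0]]
for j in range(1,k):
    if st[j,4]>100: print(st[j,4],ce[j].round(),cv2.minAreaRect(P[(L==j)][:,:2].astype(np.float32)),np.median(P[L==j][:,2]))
E
```

```text
clock: 6.45
eef_pos: [612.3, 235.7, 222.7]
tcp_rot: [0.646, 0.763, 0.0, -0.0]
force: [0.1, 0.5, -0.3]
finger_gap: 56.8
grasp_force: 0.0
clock: 7.58
eef_pos: [633.2, 109.1, 142.9]
tcp_rot: [0.646, 0.764, 0.0, -0.0]
force: [-0.9, -0.3, 0.3]
finger_gap: 57.3
grasp_force: 0.0
pos [633.21575274 109.06917201 142.91594671] azx 99.5 azy 9.5 d_units [-1.34  0.14  0.04] t 7.575
1429 [319. 279.] ((638.7097778320312, 84.89448547363281), (27.458391189575195, 28.17551612854004), 8.978982925415039) 61.67830665241547
309 [319. 351.] ((648.5363159179688, 25.588279724121094), (27.301849365234375, 5.0911126136779785), 8.637316703796387) 60.64913454602515
816 [318. 406.] ((656.9934692382812, -23.589916229248047), (26.903486251831055, 24.036230087280273), 9.183428764343262) 61.81735877324033
566 [318. 431.] ((661.252685546875, -49.17674255371094), (27.597461700439453, 13.516424179077148), 9.362449645996094) 61.26528100055455
```

View pics/w1.png

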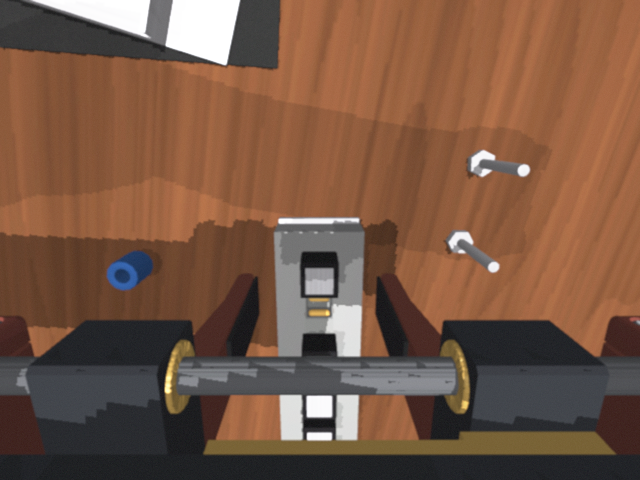

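The wrist view shows the end relay centred between the fingers at px (319,278), and the bolts are well clear on the right. I'll descend and grip.

```bash
python3 -m pendant '{"gripper":[0.3,0.3,0.3,0.3,0.3,0.3,0.3,0.3,-1,-1,-1,-1],"offset":[[-0.65,0.05,0.5],[-0.6,0.05,0.5],[0,0,1],[0,0,1],[0,0,1],[0,0,0.8],[0,0,0.4],[0,0,0],[0,0,0],[0,0,0],[0,0,0],[0,0,0]],"twist":[0,0,0,0,0,0,0,0,0,0,0,0]}' 50
python3 -m pendant '{"gripper":[-1,-1,-1,-1,-1,-1,-1,-1],"offset":[[0,0,0],[0,0,-0.2],[0,0,-0.2],[0,0,-0.2],[0,0,-0.3],[0,0,-0.5],[0,0,-1],[0,0,-1]],"twist":[0,0,0,0,0,0,0,0]}' 50
python3 -c "
from h import *
go([467-0.991*58-.1305*-40,301+.1305*58-.991*-40,100])"
```

```text
clock: 9.12
eef_pos: [639.6, 83.7, 39.1]
tcp_rot: [0.646, 0.763, 0.0, 0.0]
force: [-0.1, 0.2, 2.7]
finger_gap: 27.4
grasp_force: 50.0
clock: 10.12
eef_pos: [639.6, 83.6, 108.5]
tcp_rot: [0.646, 0.763, 0.0, 0.0]
force: [1.1, -0.3, 0.1]
finger_gap: 27.7
grasp_force: 50.0
pos [639.58485388  83.62838635 108.5027224 ] azx 99.5 azy 9.5 d_units [14.9  -8.91  0.42] t 10.125
```

```bash
cat >> h.py <<'E'
def tray():
    out=[]
    for c in ["side","scene"]:
        im,d=read_camera(c); P,uv=cloud(c,d)
        hsv=cv2.cvtColor(im,cv2.COLOR_BGR2HSV)[uv[:,1],uv[:,0]]
        m=(P[:,0]>320)&(P[:,0]<640)&(P[:,1]>170)&(P[:,1]<440)&(P[:,2]>15)&(P[:,2]<46)&(hsv[:,1]<60)&(hsv[:,2]>90)
        n=np.zeros(d.shape,np.uint8); n[uv[m,1],uv[m,0]]=1
        r=cv2.minAreaRect(P[m][:,:2].astype(np.float32))
        h=pinpoint(c,"tray_handle"); l=pinpoint(c,"tray_lip")
        q=lambda a,z: [world(c,b["point"],z=z)[0][:2].round().tolist()+[round(b["p"],2)] for b in a[:2]]
        print(c,"rect",np.round(r[0]),np.round(r[1]),round(r[2],1),"handle",q(h,48),"lip",q(l,6))
def tp(x,y,c=(467,301),az=172.5):
    a=np.radians(az); return [c[0]+x*np.cos(a)-y*np.sin(a),c[1]+x*np.sin(a)+y*np.cos(a)]
E
python3 -m pendant '{"gripper":[-1,-1,-1,-1,-1,-1,-1,-1,-1,-1,-1,-1],"offset":[[1,-0.6,0],[1,-0.6,0],[1,-0.6,0],[1,-0.6,0],[1,-0.6,0],[1,-0.6,0],[1,-0.6,0],[0.2,0,0],[0,0,0],[0,0,0],[0,0,0],[0,0,0]],"twist":[0,0,0,0,0,0,0,0,0,0,0,0]}'
python3 -c "
from h import *
tray()
go(tp(58,-40)+[100])"
```

```text
clock: 11.62
eef_pos: [533.0, 211.3, 106.6]
tcp_rot: [0.647, 0.763, -0.0, 0.0]
force: [-1.0, -0.8, -0.5]
finger_gap: 28.0
grasp_force: 50.0
side rect [465. 301.] [145. 165.] 83.3 handle [[538.0, 292.0, 0.94]] lip [[386.0, 305.0, 0.82]]
scene rect [468. 302.] [142. 167.] 83.3 handle [[533.0, 294.0, 0.95]] lip [[384.0, 311.0, 0.86], [427.0, 110.0, 0.33]]
pos [532.71383541 211.76297841 106.62841754] azx 99.5 azy 9.5 d_units [ 7.7  -4.69  0.33] t 11.925
```

```bash
python3 -m pendant '{"gripper":[-1,-1,-1,-1,-1,-1,-1,-1,-1,-1,-1,-1],"offset":[[1,-0.6,0],[1,-0.6,0],[1,-0.6,0],[1,-0.6,0],[1,-0.6,0],[1,-0.6,0],[1,-0.6,0],[0.7,-0.5,0],[0,0,0],[0,0,0],[0,0,0],[0,0,0]],"twist":[0,0,0,0,0,0,0,0,0.9,0.9,0.8,0.8]}'
python3 -m pendant '{"gripper":[-1,-1,-1,-1,-1,-1,-1,-1,-0.5,-0.3,-0.2,-0.2],"offset":[[0,0,0],[0,0,1],[0,0,1],[0,0,1],[0,0,0.4],[0,0,0.2],[0,0,0.2],[0,0,0.1],[0,0,0],[0,0,0],[0,0,0],[0,0,0]],"twist":[0,0,0,0,0,0,0,0,0,0,0,0]}'
python3 -c "
from h import *
go(tp(58,-40)+[100])"
```

```text
clock: 13.42
eef_pos: [414.6, 348.1, 106.7]
tcp_rot: [0.753, 0.658, 0.0, 0.0]
force: [-0.6, 0.0, 0.3]
finger_gap: 27.8
grasp_force: 50.0
clock: 14.92
eef_pos: [414.7, 348.3, 28.8]
tcp_rot: [0.752, 0.659, 0.0, -0.0]
force: [0.3, -0.3, 0.7]
finger_gap: 35.1
grasp_force: 0.0
pos [414.65098326 348.29899336  28.76408505] azx 82.5 azy -7.5 d_units [-0.    0.   -3.56] t 14.925
```

```bash
python3 -m pendant '{"gripper":[-0.2,-0.2,-0.2,0.2,0.2,0.2,0.2,0.2,0.2,0.2,0.2,0.2],"offset":[[0,0,-0.5],[0,0,-1],[0,0,-1],[0,0,-1],[0,0,-0.5],[-1,0.48,0],[-1,0.48,0],[-1,0.48,0],[-1,0.48,0],[-1,0.48,0],[-1,0.48,0],[-1,0.48,0]],"twist":[0,0,-0.9,-0.9,-0.8,-0.8,0,0,0,0,0,0]}'
python3 -m pendant '{"gripper":[0.2,0.2,0.2,0.2,0.2,0.2,0.2,0.2,0.2,0.2,0.2,0.2],"offset":[[-1,0.48,0],[-1,0.48,0],[-1,0.48,0],[-1,0.48,0],[-1,0.48,0],[-1,0.48,0],[-1,0.48,0],[-1,0.48,0],[-1,0.48,0],[-1,0.48,0],[-1,0.48,0],[0,0,0]],"twist":[0,0,0,0,0,0,0,0,0,0,0,0]}'
python3 -c "
from h import *
go([651.5,13,38.5])
c='side'; im,d=read_camera(c); cv2.imwrite('pics/s2.png',im[100:340,150:470])"
```

```text
clock: 16.42
eef_pos: [503.2, 219.7, 109.4]
tcp_rot: [0.646, 0.763, 0.0, 0.0]
force: [0.2, 1.0, -0.3]
finger_gap: 52.9
grasp_force: 0.0
clock: 17.92
eef_pos: [643.9, 18.3, 108.6]
tcp_rot: [0.647, 0.762, -0.0, 0.0]
force: [-0.5, 1.0, -0.8]
finger_gap: 52.9
grasp_force: 0.0
pos [643.89864112  18.26431452 108.56121088] azx 99.3 azy 9.3 d_units [-0.32  0.33  3.5 ] t 17.925
```

View pics/s2.png

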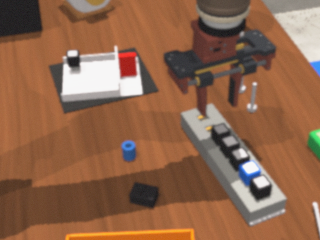

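Relay 1 stands upright on the tray (crop 73,58). The gripper is nearing the next relay.

```bash
python3 -m pendant '{"gripper":[0.2,0.2,0.2,0.2,0.2,0.2,-1,-1,-1,-1],"offset":[[-0.3,0.3,0],[0,0,1],[0,0,1],[0,0,1],[0,0,0.5],[0,0,0],[0,0,0],[0,0,0],[0,0,0],[0,0,0]],"twist":[0,0,0,0,0,0,0,0,0,0]}' 50
python3 -m pendant '{"gripper":[-1,-1,-1,-1,-1,-1,-1,-1],"offset":[[0,0,-0.2],[0,0,-0.2],[0,0,-0.2],[0,0,-0.3],[0,0,-0.5],[0,0,-1],[0,0,-1],[0,0,0]],"twist":[0,0,0,0,0,0,0,0]}' 50
python3 -c "
from h import *
tray()
go(tp(58,0)+[107])"
```

```text
clock: 19.23
eef_pos: [650.4, 15.9, 39.3]
tcp_rot: [0.646, 0.763, 0.0, 0.0]
force: [-0.0, -0.1, 3.4]
finger_gap: 27.4
grasp_force: 50.0
clock: 20.23
eef_pos: [651.5, 15.8, 109.4]
tcp_rot: [0.646, 0.763, 0.002, 0.001]
force: [-0.1, 0.4, -0.8]
finger_gap: 27.8
grasp_force: 50.0
side rect [466. 300.] [144. 165.] 82.5 handle [[538.0, 298.0, 0.76], [653.0, -63.0, 0.61]] lip [[383.0, 302.0, 0.88], [673.0, -30.0, 0.28]]
scene rect [467. 302.] [141. 167.] 83.0 handle [[531.0, 293.0, 0.58], [699.0, 36.0, 0.45]] lip [[387.0, 316.0, 0.61]]
pos [649.48188198  15.88132007 105.85928109] azx 99.5 azy 9.5 d_units [16.41 -9.42 -0.04] t 20.525
```

```bash
python3 -m pendant '{"gripper":[-1,-1,-1,-1,-1,-1,-1,-1,-1,-1,-1,-1],"offset":[[1,-0.57,0],[1,-0.57,0],[1,-0.57,0],[1,-0.57,0],[1,-0.57,0],[1,-0.57,0],[1,-0.57,0],[1,-0.57,0],[1,-0.57,0],[1,-0.57,0],[1,-0.57,0],[1,-0.57,0]],"twist":[0,0,0,0,0,0,0,0,0,0,0,0]}'
python3 -m pendant '{"gripper":[-1,-1,-1,-1,-1,-1,-1,-1,-1,-1],"offset":[[1,-0.57,0],[1,-0.57,0],[1,-0.57,0],[1,-0.57,0],[0.4,-0.3,0],[0,0,0],[0,0,0],[0,0,0],[0,0,0],[0,0,0]],"twist":[0,0,0,0,0,0.9,0.9,0.8,0.8,0]}'
python3 -c "
from h import *
go(tp(58,0)+[28.5])"
```

```text
clock: 22.02
eef_pos: [473.7, 231.6, 106.8]
tcp_rot: [0.646, 0.764, 0.0, -0.0]
force: [-0.2, -0.2, 0.2]
finger_gap: 27.6
grasp_force: 50.0
clock: 23.28
eef_pos: [409.8, 308.2, 106.7]
tcp_rot: [0.752, 0.66, 0.0, 0.0]
force: [0.1, -0.2, -0.4]
finger_gap: 27.5
grasp_force: 50.0
pos [409.75640038 308.19476279 106.71283458] azx 82.5 azy -7.5 d_units [ 0.02 -0.02  3.91] t 23.275
```

```bash
python3 -m pendant '{"gripper":[-1,-1,-1,-1,-1,-1,-1,-0.5,-0.3,-0.2,-0.2,-0.2],"offset":[[0,0,1],[0,0,1],[0,0,1],[0,0,0.4],[0,0,0.2],[0,0,0.2],[0,0,0.1],[0,0,0],[0,0,0],[0,0,0],[0,0,-0.5],[0,0,-1]],"twist":[0,0,0,0,0,0,0,0,0,0,0,0]}'
python3 -m pendant '{"gripper":[-0.2,-0.2,0,0.2,0.2,0.2,0.2,0.2,0.2,0.2,0.2,0.2],"offset":[[0,0,-1],[0,0,-1],[0,0,-0.5],[0,0,0],[0,0,0],[-1,0.52,0],[-1,0.52,0],[-1,0.52,0],[-1,0.52,0],[-1,0.52,0],[-1,0.52,0],[-1,0.52,0]],"twist":[0,-0.8,-0.9,-0.9,-0.8,0,0,0,0,0,0,0]}'
python3 -m pendant '{"gripper":[0.2,0.2,0.2,0.2,0.2,0.2,0.2,0.2,0.2,0.2,0.2,0.2],"offset":[[-1,0.52,0],[-1,0.52,0],[-1,0.52,0],[-1,0.52,0],[-1,0.52,0],[-1,0.52,0],[-1,0.52,0],[-1,0.52,0],[-1,0.52,0],[-1,0.52,0],[-1,0.52,0],[-0.3,0.1,0]],"twist":[0,0,0,0,0,0,0,0,0,0,0,0]}'
python3 -m pendant '{"gripper":[0.2],"offset":[[0,0,0]],"twist":[0]}'
python3 -c "
from h import *
go([657.5,-22.5,38.5])"
```

```text
clock: 24.78
eef_pos: [409.8, 307.9, 59.0]
tcp_rot: [0.752, 0.659, -0.001, 0.0]
force: [0.9, -0.1, 0.2]
finger_gap: 35.0
grasp_force: 0.0
clock: 26.28
eef_pos: [505.5, 181.6, 109.4]
tcp_rot: [0.646, 0.763, 0.0, 0.0]
force: [-0.9, -0.2, -0.1]
finger_gap: 52.4
grasp_force: 0.0
clock: 27.78
eef_pos: [657.8, -23.6, 108.5]
tcp_rot: [0.647, 0.763, -0.0, 0.0]
force: [-0.4, 0.4, 0.4]
finger_gap: 52.7
grasp_force: 0.0
clock: 27.9
eef_pos: [656.9, -21.9, 108.4]
tcp_rot: [0.646, 0.763, -0.0, -0.0]
force: [-1.1, 0.3, -0.1]
finger_gap: 52.5
grasp_force: 0.0
pos [656.92144484 -21.87759949 108.37287527] azx 99.4 azy 9.4 d_units [-0.04  0.03  3.49] t 27.9
```

```bash
python3 -m pendant '{"gripper":[0.2,0.2,0.2,0.2,0.2,-1,-1,-1,-1],"offset":[[0,0,1],[0,0,1],[0,0,1],[0,0,0.5],[0,0,0],[0,0,0],[0,0,0],[0,0,0],[0,0,0]],"twist":[0,0,0,0,0,0,0,0,0]}' 50
python3 -m pendant '{"gripper":[-1,-1,-1,-1,-1,-1,-1,-1],"offset":[[0,0,-0.2],[0,0,-0.2],[0,0,-0.2],[0,0,-0.3],[0,0,-0.5],[0,0,-1],[0,0,-1],[0,0,0]],"twist":[0,0,0,0,0,0,0,0]}' 50
python3 -c "
from h import *
tray()
go(tp(58,40)+[107])"
```

```text
clock: 29.02
eef_pos: [657.4, -21.5, 39.3]
tcp_rot: [0.646, 0.763, 0.0, 0.0]
force: [0.2, -0.1, 4.2]
finger_gap: 27.7
grasp_force: 50.0
clock: 30.02
eef_pos: [658.6, -21.6, 109.4]
tcp_rot: [0.646, 0.763, 0.002, 0.002]
force: [0.6, -0.5, -0.7]
finger_gap: 28.0
grasp_force: 50.0
side rect [466. 300.] [145. 165.] 83.4 handle [[533.0, 286.0, 0.98]] lip [[386.0, 297.0, 0.6]]
scene rect [467. 302.] [142. 167.] 83.7 handle [[533.0, 296.0, 0.95], [673.0, -88.0, 0.46]] lip [[382.0, 310.0, 0.97]]
pos [656.54956271 -21.39712105 105.83259051] azx 99.5 azy 9.5 d_units [ 16.4  -10.05  -0.04] t 30.325
```

```bash
python3 -m pendant '{"gripper":[-1,-1,-1,-1,-1,-1,-1,-1,-1,-1,-1,-1],"offset":[[1,-0.61,0],[1,-0.61,0],[1,-0.61,0],[1,-0.61,0],[1,-0.61,0],[1,-0.61,0],[1,-0.61,0],[1,-0.61,0],[1,-0.61,0],[1,-0.61,0],[1,-0.61,0],[1,-0.61,0]],"twist":[0,0,0,0,0,0,0,0,0,0,0,0]}'
python3 -m pendant '{"gripper":[-1,-1,-1,-1,-1,-1,-1,-1,-1,-1],"offset":[[1,-0.61,0],[1,-0.61,0],[1,-0.61,0],[1,-0.61,0],[0.4,-0.3,0],[0,0,0],[0,0,0],[0,0,0],[0,0,0],[0,0,0]],"twist":[0,0,0,0,0,0.9,0.9,0.8,0.8,0]}'
python3 -c "
from h import *
go(tp(58,40)+[28.5])"
```

```text
clock: 31.82
eef_pos: [472.4, 191.5, 106.3]
tcp_rot: [0.646, 0.763, -0.0, -0.0]
force: [-0.9, -0.1, -0.9]
finger_gap: 27.6
grasp_force: 50.0
clock: 33.08
eef_pos: [404.8, 268.3, 106.5]
tcp_rot: [0.752, 0.659, -0.0, 0.0]
force: [-0.1, -0.2, -1.4]
finger_gap: 27.4
grasp_force: 50.0
pos [404.77063295 268.33526031 106.48808885] azx 82.5 azy -7.5 d_units [ 0.03 -0.03  3.9 ] t 33.075
```

```bash
python3 -m pendant '{"gripper":[-1,-1,-1,-1,-1,-1,-1,-0.5,-0.3,-0.2,-0.2,-0.2],"offset":[[0,0,1],[0,0,1],[0,0,1],[0,0,0.4],[0,0,0.2],[0,0,0.2],[0,0,0.1],[0,0,0],[0,0,0],[0,0,0],[0,0,-0.5],[0,0,-1]],"twist":[0,0,0,0,0,0,0,0,0,0,0,0]}'
python3 -m pendant '{"gripper":[-0.2,-0.2,0,0.2,0.2,0.2,0.2,0.2,0.2,0.2,0.2,0.2],"offset":[[0,0,-1],[0,0,-1],[0,0,-0.5],[0,0,0],[0,0,0],[-1,0.55,0],[-1,0.55,0],[-1,0.55,0],[-1,0.55,0],[-1,0.55,0],[-1,0.55,0],[-1,0.55,0]],"twist":[0,-0.8,-0.9,-0.9,-0.8,0,0,0,0,0,0,0]}'
python3 -m pendant '{"gripper":[0.2,0.2,0.2,0.2,0.2,0.2,0.2,0.2,0.2,0.2,0.2,0.2],"offset":[[-1,0.55,0],[-1,0.55,0],[-1,0.55,0],[-1,0.55,0],[-1,0.55,0],[-1,0.55,0],[-1,0.55,0],[-1,0.55,0],[-1,0.55,0],[-1,0.55,0],[-1,0.55,0],[-0.2,0.15,0]],"twist":[0,0,0,0,0,0,0,0,0,0,0,0]}'
python3 -m pendant '{"gripper":[0.2],"offset":[[0,0,0]],"twist":[0]}'
python3 -c "
from h import *
go([663.3,-58,38.5])
tray()
for c in ['scene','wrist']:
  im,d=read_camera(c); cv2.imwrite('pics/'+c+'3.png',im)"
```

```text
clock: 34.58
eef_pos: [404.2, 268.5, 59.0]
tcp_rot: [0.752, 0.659, -0.001, 0.0]
force: [-0.1, 0.7, 0.2]
finger_gap: 34.8
grasp_force: 0.0
clock: 36.08
eef_pos: [504.1, 142.8, 109.4]
tcp_rot: [0.646, 0.763, 0.0, 0.0]
force: [0.2, -0.8, 0.9]
finger_gap: 52.7
grasp_force: 0.0
clock: 37.58
eef_pos: [663.3, -59.0, 108.9]
tcp_rot: [0.647, 0.762, -0.0, 0.0]
force: [-0.4, -0.6, -0.2]
finger_gap: 52.8
grasp_force: 0.0
clock: 37.7
eef_pos: [662.6, -56.9, 108.6]
tcp_rot: [0.646, 0.763, -0.0, -0.0]
force: [0.0, -0.1, -1.0]
finger_gap: 52.7
grasp_force: 0.0
pos [662.59974172 -56.86547894 108.56623939] azx 99.5 azy 9.5 d_units [-0.06  0.03  3.5 ] t 37.7
side rect [466. 300.] [147. 165.] 82.6 handle [[531.0, 303.0, 0.76]] lip [[382.0, 302.0, 0.64]]
scene rect [468. 303.] [142. 167.] 83.9 handle [[534.0, 292.0, 0.74]] lip [[383.0, 308.0, 0.61]]
```

View pics/scene3.png

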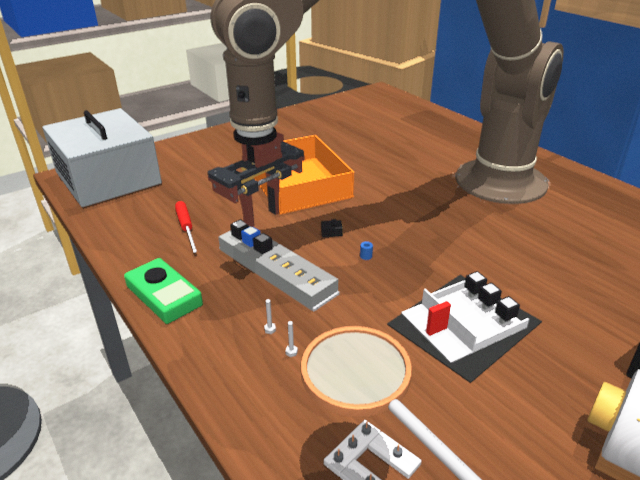

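Three relays stand in a row at the open end of the tray (477–508, 282–308). The strip still holds black, blue, black (239–262, 230–243). I'll take the fourth.

```bash
python3 -m pendant '{"gripper":[0.2,0.2,0.2,0.2,0.2,-1,-1,-1,-1],"offset":[[-0.05,0.03,1],[0,0,1],[0,0,1],[0,0,0.5],[0,0,0],[0,0,0],[0,0,0],[0,0,0],[0,0,0]],"twist":[0,0,0,0,0,0,0,0,0]}' 50
python3 -m pendant '{"gripper":[-1,-1,-1,-1,-1,-1,-1,-1],"offset":[[0,0,-0.2],[0,0,-0.2],[0,0,-0.2],[0,0,-0.3],[0,0,-0.5],[0,0,-1],[0,0,-1],[0,0,0]],"twist":[0,0,0,0,0,0,0,0]}' 50
python3 -c "
from h import *
go(tp(6,-25)+[107])"
```

```text
clock: 39.22
eef_pos: [663.9, -57.9, 39.3]
tcp_rot: [0.646, 0.763, 0.0, 0.0]
force: [0.1, 0.5, 2.9]
finger_gap: 27.7
grasp_force: 50.0
clock: 40.22
eef_pos: [665.1, -58.1, 109.5]
tcp_rot: [0.646, 0.763, 0.001, 0.002]
force: [-0.7, -0.0, 0.1]
finger_gap: 27.6
grasp_force: 50.0
pos [665.07074191 -58.11964638 109.4521563 ] azx 99.5 azy 9.5 d_units [20.63 -6.73  0.08] t 40.225
```

```bash
python3 -m pendant '{"gripper":[-1,-1,-1,-1,-1,-1,-1,-1,-1,-1,-1,-1],"offset":[[1,-0.33,0],[1,-0.33,0],[1,-0.33,0],[1,-0.33,0],[1,-0.33,0],[1,-0.33,0],[1,-0.33,0],[1,-0.33,0],[1,-0.33,0],[1,-0.33,0],[1,-0.33,0],[1,-0.33,0]],"twist":[0,0,0,0,0,0,0,0,0,0,0,0]}'
python3 -m pendant '{"gripper":[-1,-1,-1,-1,-1,-1,-1,-1,-1,-1,-1,-1],"offset":[[1,-0.33,0],[1,-0.33,0],[1,-0.33,0],[1,-0.33,0],[1,-0.33,0],[1,-0.33,0],[1,-0.33,0],[1,-0.33,0],[0.6,-0.03,0],[0,0,0],[0,0,0],[0,0,0]],"twist":[0,0,0,0,0,0,0,0,0,0.9,0.9,0.8]}'
python3 -m pendant '{"gripper":[-1,-1],"offset":[[0,0,0],[0,0,0]],"twist":[0.8,0]}'
python3 -c "
from h import *
tray()
go(tp(6,-25)+[28.5])"
```

```text
clock: 41.72
eef_pos: [545.2, 166.9, 106.7]
tcp_rot: [0.646, 0.763, 0.0, 0.0]
force: [-0.5, 1.0, -0.4]
finger_gap: 27.4
grasp_force: 50.0
clock: 43.22
eef_pos: [465.0, 326.5, 106.7]
tcp_rot: [0.729, 0.684, 0.0, 0.0]
force: [-0.7, 0.3, 0.4]
finger_gap: 28.0
grasp_force: 50.0
clock: 43.48
eef_pos: [465.0, 326.6, 106.6]
tcp_rot: [0.752, 0.659, 0.0, 0.0]
force: [-0.2, -0.6, -0.9]
finger_gap: 27.9
grasp_force: 50.0
side rect [447. 303.] [146. 126.] 82.4 handle [[531.0, 293.0, 0.7]] lip [[390.0, 308.0, 0.86]]
scene rect [466. 302.] [141. 166.] 83.1 handle [[532.0, 295.0, 0.94], [677.0, -124.0, 0.38]] lip [[387.0, 315.0, 0.85]]
pos [464.86633444 326.54589199 106.6543528 ] azx 82.5 azy -7.5 d_units [-0.   -0.03  3.91] t 43.775
```

```bash
python3 -m pendant '{"gripper":[-1,-1,-1,-1,-1,-1,-1,-0.5,-0.3,-0.2,-0.2,-0.2],"offset":[[0,0,1],[0,0,1],[0,0,1],[0,0,0.4],[0,0,0.2],[0,0,0.2],[0,0,0.1],[0,0,0],[0,0,0],[0,0,0],[0,0,-0.5],[0,0,-1]],"twist":[0,0,0,0,0,0,0,0,0,0,0,0]}'
python3 -m pendant '{"gripper":[-0.2,-0.2,0,0.2,0.2,0.2,0.2,0.2,0.2,0.2,0.2,0.2],"offset":[[0,0,-1],[0,0,-1],[0,0,-0.5],[0,0,0],[0,0,0],[-1,0.27,0],[-1,0.27,0],[-1,0.27,0],[-1,0.27,0],[-1,0.27,0],[-1,0.27,0],[-1,0.27,0]],"twist":[0,-0.8,-0.9,-0.9,-0.8,0,0,0,0,0,0,0]}'
python3 -m pendant '{"gripper":[0.2,0.2,0.2,0.2,0.2,0.2,0.2,0.2,0.2,0.2,0.2,0.2],"offset":[[-1,0.27,0],[-1,0.27,0],[-1,0.27,0],[-1,0.27,0],[-1,0.27,0],[-1,0.27,0],[-1,0.27,0],[-1,0.27,0],[-1,0.27,0],[-1,0.27,0],[-1,0.27,0],[-1,0.27,0]],"twist":[0,0,0,0,0,0,0,0,0,0,0,0]}'
python3 -m pendant '{"gripper":[0.2,0.2,0.2,0.2,0.2,0.2,0.2],"offset":[[-1,0.27,0],[-1,0.27,0],[-1,0.27,0],[-1,0.27,0],[-1,0.27,0],[-0.2,0.12,0],[0,0,0]],"twist":[0,0,0,0,0,0,0]}'
python3 -c "
from h import *
go([675.2,-129,38.5])
tray()"
```

```text
clock: 45.28
eef_pos: [464.5, 326.3, 59.0]
tcp_rot: [0.752, 0.659, -0.001, 0.0]
force: [-0.0, 0.7, -0.7]
finger_gap: 35.3
grasp_force: 0.0
clock: 46.78
eef_pos: [526.0, 192.0, 108.8]
tcp_rot: [0.647, 0.762, -0.0, 0.0]
force: [0.8, 0.3, 0.1]
finger_gap: 52.4
grasp_force: 0.0
clock: 48.28
eef_pos: [629.2, -32.5, 108.6]
tcp_rot: [0.646, 0.763, -0.0, -0.0]
force: [0.1, -0.3, 0.1]
finger_gap: 52.6
grasp_force: 0.0
clock: 49.15
eef_pos: [674.9, -128.9, 108.4]
tcp_rot: [0.646, 0.763, 0.0, -0.0]
force: [-0.7, -0.3, 0.7]
finger_gap: 52.9
grasp_force: 0.0
pos [ 674.87735299 -128.91903097  108.40867791] azx 99.5 azy 9.5 d_units [-0.01  0.02  3.5 ] t 49.15
side rect [445. 308.] [145. 176.] 84.6 handle [[521.0, 309.0, 0.68]] lip [[370.0, 309.0, 0.89], [688.0, -97.0, 0.17]]
scene rect [446. 308.] [142. 179.] 83.7 handle [[520.0, 303.0, 0.8]] lip [[369.0, 312.0, 0.73]]
```

The tray seems to have been knocked. I'll pull the last relay first and then look.

```bash
python3 -m pendant '{"gripper":[0.2,0.2,0.2,0.2,0.2,-1,-1,-1,-1],"offset":[[0,0,1],[0,0,1],[0,0,1],[0,0,0.5],[0,0,0],[0,0,0],[0,0,0],[0,0,0],[0,0,0]],"twist":[0,0,0,0,0,0,0,0,0]}' 50
python3 -m pendant '{"gripper":[-1,-1,-1,-1,-1,-1,-1,-1],"offset":[[0,0,-0.2],[0,0,-0.2],[0,0,-0.2],[0,0,-0.3],[0,0,-0.5],[0,0,-1],[0,0,-1],[0,0,0]],"twist":[0,0,0,0,0,0,0,0]}' 50
python3 - <<'E'
from h import *
tray()
im,d=read_camera("scene"); a=cv2.resize(im[250:400,360:570],None,fx=2.4,fy=2.4)
im2,d2=read_camera("side"); b=cv2.resize(im2[130:230,170:330],None,fx=2.4,fy=2.4)
o=np.zeros((600,504,3),np.uint8); o[:360]=a; o[360:,:384]=b; cv2.imwrite("pics/t4.png",o)
for c,D in (("scene",d),("side",d2)):
    P,uv=cloud(c,D)
    hb=(P[:,0]>320)&(P[:,0]<640)&(P[:,1]>170)&(P[:,1]<440)
    for lo,hi in ((46,56),(56,70)):
        m=hb&(P[:,2]>lo)&(P[:,2]<hi); n=np.zeros(D.shape,np.uint8); n[uv[m,1],uv[m,0]]=1
        k,l,st,ce=cv2.connectedComponentsWithStats(n); L=l[uv[:,1],uv[:,0]]
        for j in range(1,k):
            if st[j,4]>20: print(c,lo,st[j,4],ce[j].round(),cv2.minAreaRect(P[(L==j)][:,:2].astype(np.float32)))
E
```

```text
clock: 50.58
eef_pos: [675.2, -129.0, 39.3]
tcp_rot: [0.646, 0.763, 0.0, 0.0]
force: [-0.5, 0.5, 3.4]
finger_gap: 27.9
grasp_force: 50.0
clock: 51.58
eef_pos: [676.3, -129.5, 109.5]
tcp_rot: [0.646, 0.763, 0.001, 0.002]
force: [0.5, -0.1, -1.1]
finger_gap: 27.9
grasp_force: 50.0
side rect [445. 309.] [146. 176.] 84.8 handle [[455.0, 248.0, 0.62], [736.0, 129.0, 0.58]] lip [[365.0, 313.0, 0.93], [354.0, 368.0, 0.65]]
scene rect [446. 309.] [141. 180.] 83.8 handle [[517.0, 298.0, 0.64]] lip [[374.0, 319.0, 0.82], [419.0, -287.0, 0.56]]
scene 46 94 [448. 312.] ((516.0552368164062, 306.8029479980469), (12.519383430480957, 41.190547943115234), 70.02426147460938)
scene 56 161 [449. 306.] ((515.5682373046875, 301.868896484375), (13.284469604492188, 41.01718521118164), 83.00697326660156)
side 46 78 [269. 159.] ((512.0423583984375, 294.36846923828125), (9.214668273925781, 39.566062927246094), 83.66348266601562)
side 56 81 [269. 154.] ((512.7261352539062, 299.97467041015625), (15.278783798217773, 37.56874084472656), 81.7598648071289)
```

View pics/t4.png

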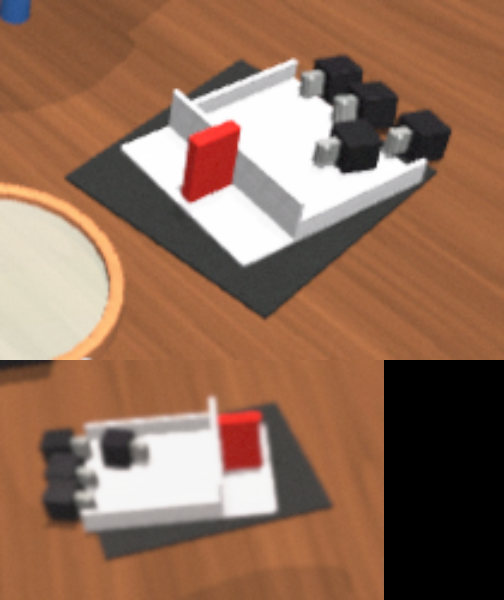

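The knock tipped all four relays over. Three lie with their cubes at the lip (scene crop 338,75; 373,103; 422,133) and one lies further in (355,145). The tray has shifted about 15 mm. I'll measure them.

Run:
```python
from h import *
C=np.array([454,308]);a=np.radians(173.5);ex=np.array([np.cos(a),np.sin(a)]);ey=np.array([-ex[1],ex[0]])
for c in ("scene","side"):
    im,d=read_camera(c)
    h=cv2.cvtColor(im,cv2.COLOR_BGR2HSV)
    P,uv=cloud(c,d); 
    T=np.c_[(P[:,:2]-C)@ex,(P[:,:2]-C)@ey,P[:,2]]
    v=h[uv[:,1],uv[:,0],2]
    # walls estimates: bright points high
    w=(abs(T[:,0])<100)&(abs(T[:,1])<90)&(v>110)&(T[:,2]>15)&(T[:,2]<46)
    print(c,"bright rect tray frame",cv2.minAreaRect(T[w][:,:2].astype(np.float32)))
    w=(abs(T[:,0])<110)&(abs(T[:,1])<75)&(v<85)&(T[:,2]>14)&(T[:,2]<70)
    n=np.zeros(d.shape,np.uint8); n[uv[w,1],uv[w,0]]=1
    k,l,st,ce=cv2.connectedComponentsWithStats(n,connectivity=4); L=l[uv[:,1],uv[:,0]]
    for j in range(1,k):
        if st[j,4]>25:
            q=T[L==j]; print(c,st[j,4],ce[j].round(),"min",np.percentile(q,3,axis=0).round(),"max",np.percentile(q,97,axis=0).round())
    for r in regions_of(c,"relay0"):
        q=T[r["pixels"][uv[:,1],uv[:,0]]]
        if len(q)>20 and abs(np.median(q[:,0]))<140: print("  net",round(r["p"],2),np.round(r["point"]),np.percentile(q,5,axis=0).round(),np.percentile(q,95,axis=0).round())
```

```text
scene bright rect tray frame ((8.395744323730469, -0.19023895263671875), (180.95364379882812, 141.66184997558594), 0.5284926891326904)
scene 739 [508. 296.] min [ 38. -44.  15.] max [108.  47.  35.]
scene 171 [534. 305.] min [ 93. -56.  16.] max [109. -29.  32.]
  net 0.87 [534. 306.] [ 81. -57.   9.] [118. -31.  31.]
  net 0.75 [506. 312.] [ 26. -44.   7.] [ 65. -13.  35.]
  net 0.58 [512. 293.] [ 74. -15.  11.] [109.  11.  34.]
side bright rect tray frame ((10.3084716796875, 1.1546859741210938), (178.5921630859375, 144.790283203125), 0.2610101103782654)
side 286 [197. 177.] min [ 89. -45.  16.] max [109.  56.  33.]
side 145 [218. 165.] min [ 43. -36.  14.] max [ 65. -10.  34.]
  net 0.59 [201. 188.] [80. 32.  5.] [118.  56.  30.]
  net 0.56 [218. 171.] [ 31. -34.   8.] [ 69. -11.  34.]
  net 0.53 [199. 174.] [80. -5. 18.] [115.  19.  32.]
  net 0.5 [197. 167.] [ 82. -54.   7.] [125. -26.  30.]
  net 0.35 [288. 191.] [-123.  -86.   -1.] [ 60. 100.   3.]
  net 0.24 [277. 251.] [-69. 247.   1.] [-47. 269.  29.]
```

```bash
python3 -m pendant '{"gripper":[-1,-1,-1,-1,-1,-1,-1,-1,-1,-1,-1,-1],"offset":[[1,-0.33,0],[1,-0.33,0],[1,-0.33,0],[1,-0.33,0],[1,-0.33,0],[1,-0.33,0],[1,-0.33,0],[1,-0.33,0],[1,-0.33,0],[1,-0.33,0],[1,-0.33,0],[1,-0.33,0]],"twist":[0,0,0,0,0,0,0,0,0,0,0,0]}'
python3 -m pendant '{"gripper":[-1,-1,-1,-1,-1,-1,-1,-1,-1,-1,-1,-1],"offset":[[1,-0.33,0],[1,-0.33,0],[1,-0.33,0],[1,-0.33,0],[1,-0.33,0],[1,-0.33,0],[1,-0.33,0],[1,-0.33,0],[1,-0.33,0],[0.8,-0.1,0],[0,0,0],[0,0,0]],"twist":[0,0,0,0,0,0,0,0,0,0,-0.8,-1]}'
python3 -m pendant '{"gripper":[-1,-1,-1,-1,-1,-1,-1,-1,-1,-1,-1,-1],"offset":[[0,0,0],[0,0,0],[0,0,0],[0,0,0],[0,0,0],[0,0,0],[0,0,0],[0,0,0],[0,0,0],[0,0,0],[0,0,0],[0,0,0]],"twist":[-1,-1,-1,-1,-1,-1,-1,-1,-1,-1,-1,-1]}'
python3 -m pendant '{"gripper":[-1,-1],"offset":[[0,0,0],[0,0,0]],"twist":[-1,0]}'
python3 - <<'E'
from h import *
go(tp(-12,30,(454,308),173.5)+[28.5])
im,d=read_camera("wrist"); cv2.imwrite("pics/w5.png",im)
tray()
E
```

```text
clock: 53.68
eef_pos: [556.5, 95.9, 106.7]
tcp_rot: [0.646, 0.763, 0.0, 0.0]
force: [-0.4, -0.0, -0.3]
finger_gap: 27.6
grasp_force: 50.0
clock: 55.18
eef_pos: [464.1, 278.4, 106.6]
tcp_rot: [0.583, 0.812, 0.0, 0.0]
force: [-0.5, 0.9, -0.5]
finger_gap: 27.5
grasp_force: 50.0
clock: 56.68
eef_pos: [464.3, 278.0, 106.6]
tcp_rot: [0.099, 0.995, -0.0, 0.0]
force: [0.1, 0.0, -0.8]
finger_gap: 27.9
grasp_force: 50.0
clock: 56.92
eef_pos: [464.3, 277.9, 106.6]
tcp_rot: [0.057, 0.998, 0.0, 0.0]
force: [-0.1, -0.0, 0.3]
finger_gap: 27.8
grasp_force: 50.0
pos [464.3325747  277.92810543 106.63578659] azx 173.4 azy 83.4 d_units [ 0.08 -0.07  3.91] t 56.925
side rect [424. 310.] [146. 136.] 84.0 handle [[515.0, 304.0, 0.78]] lip [[370.0, 307.0, 0.79]]
scene rect [446. 309.] [141. 179.] 83.9 handle [[518.0, 303.0, 0.95], [469.0, -217.0, 0.66]] lip [[374.0, 313.0, 0.69]]
```

View pics/w5.png

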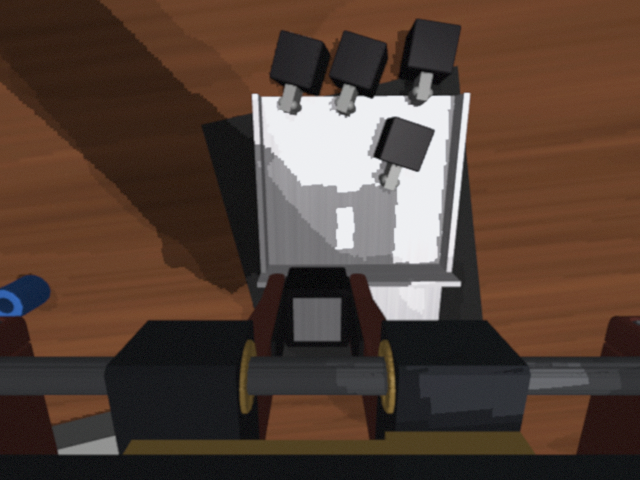

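The wrist view shows three relays hanging over the open end (300,60; 360,60; 430,50) and one inside (405,143). The mat outline is visible too. I'll check the tray's frame and the mat with the wrist depth.

Run:
```python
from h import *
im,d=read_camera("wrist"); P,uv=cloud("wrist",d)
C=np.array([454,308]);a=np.radians(173.5);ex=np.array([np.cos(a),np.sin(a)]);ey=np.array([-ex[1],ex[0]])
T=np.c_[(P[:,:2]-C)@ex,(P[:,:2]-C)@ey,P[:,2]]
v=im[uv[:,1],uv[:,0]].max(1); up=uv[:,1]<275
w=(T[:,2]>17)&(T[:,2]<27)&(v>100)&up&(abs(T[:,0])<100)&(abs(T[:,1])<85)
print("side walls",np.percentile(T[w],[1,99],axis=0).round(1).tolist(),cv2.minAreaRect(T[w][:,:2].astype(np.float32)))
w=(T[:,2]>36)&(T[:,2]<45)&(v>90)&(uv[:,1]<290)&(T[:,0]>-60)&(T[:,0]<0)&(abs(T[:,1])<85)
print("back wall top",np.percentile(T[w],[2,98],axis=0).round(1).tolist(), len(T[w]))
w=(T[:,2]<9)&(T[:,2]>0)&(v>140)&(T[:,0]<110)&(abs(T[:,1])<60)&up
print("floor max x",np.percentile(T[w],[1,99],axis=0).round(1).tolist())
w=(v<75)&up&(T[:,2]>12)&(T[:,2]<45)&(T[:,0]<140)
n=np.zeros(d.shape,np.uint8); n[uv[w,1],uv[w,0]]=1; n=cv2.erode(n,np.ones((3,3)))
k,l,st,ce=cv2.connectedComponentsWithStats(n,connectivity=4); L=l[uv[:,1],uv[:,0]]
for j in range(1,k):
    if st[j,4]>100: q=T[L==j]; print("dark",ce[j].round(),np.percentile(q,2,axis=0).round(),np.percentile(q,98,axis=0).round(),[np.round(x) for x in cv2.minAreaRect(q[:,:2].astype(np.float32))])
# mat line edges in world at z=3: dark low pixels
g=((im.max(2)<70)).astype(np.uint8)
Z=np.zeros(d.shape);Z[uv[:,1],uv[:,0]]=P[:,2]; g&=((Z<6)&(Z>-3)&(d>0)).astype(np.uint8)
cv2.imwrite("pics/mask.png",np.vstack([g*255]))
```

```text
side walls [[-31.8, -68.9, 18.7], [97.0, 68.9, 26.9]] ((31.691551208496094, -0.396636962890625), (132.66448974609375, 138.4847412109375), 0.5776321291923523)
back wall top [[-37.6, -67.2, 37.9], [-33.5, 67.0, 41.7]] 609
floor max x [[-29.2, -59.1, 3.9], [85.7, 58.2, 7.2]]
dark [430.  49.] [ 97. -54.  18.] [125. -27.  32.] [array([109., -41.]), array([27., 34.]), np.float64(82.0)]
dark [299.  62.] [89. 24. 18.] [118.  53.  33.] [array([101.,  40.]), array([30., 33.]), np.float64(73.0)]
dark [359.  63.] [ 88. -12.  20.] [118.  17.  34.] [array([104.,   2.]), array([30., 27.]), np.float64(70.0)]
dark [384. 138.] [ 49. -19.  18.] [ 71. -12.  35.] [array([ 59., -16.]), array([ 2., 24.]), np.float64(73.0)]
dark [414. 147.] [ 42. -42.  32.] [ 66. -20.  35.] [array([ 51., -30.]), array([19., 34.]), np.float64(72.0)]
```

View pics/mask.png

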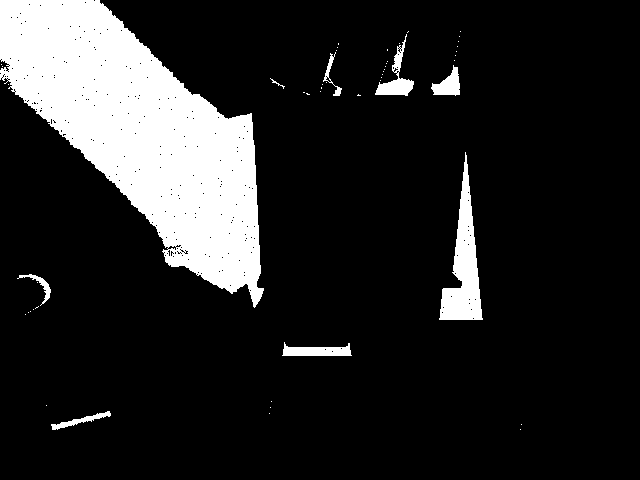

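```bash
python3 -m pendant '{"gripper":[-1,-1,-1,-1,-1,-1,-1,-0.5,-0.3,-0.2,-0.2,-0.2],"offset":[[0.08,-0.07,1],[0,0,1],[0,0,1],[0,0,0.4],[0,0,0.2],[0,0,0.2],[0,0,0.1],[0,0,0],[0,0,0],[0,0,0],[0,0,0],[0,0,-0.5]],"twist":[0,0,0,0,0,0,0,0,0,0,0,0]}'
python3 -m pendant '{"gripper":[-0.2,-0.2,-0.2,-0.2,-0.2,-0.2],"offset":[[0,0,-1],[0,0,-1],[0,0,-1],[0,0,-1],[0,0,-1],[0,0,0]],"twist":[0,0,0,0,0,0]}'
python3 - <<'E'
from h import *
im,d=read_camera("wrist"); i=camera_info("wrist"); cv2.imwrite("pics/w6.png",im); P,uv=cloud("wrist",d)
C=np.array([454,308]);a=np.radians(173.5);ex=np.array([np.cos(a),np.sin(a)]);ey=np.array([-ex[1],ex[0]])
T=np.c_[(P[:,:2]-C)@ex,(P[:,:2]-C)@ey,P[:,2]]
np.save("T6.npy",T);np.save("uv6.npy",uv)
v=im[uv[:,1],uv[:,0]].max(1); up=uv[:,1]<275
for nm,w in (("dark",(v<75)&up&(T[:,2]>12)&(T[:,2]<50)&(T[:,0]<140)),("foot",(v>=75)&up&(T[:,2]>13)&(T[:,2]<30)&(T[:,0]<110)&(abs(T[:,1])<60)&(T[:,0]>5))):
    n=np.zeros(d.shape,np.uint8); n[uv[w,1],uv[w,0]]=1
    if nm=="dark": n=cv2.erode(n,np.ones((3,3)))
    k,l,st,ce=cv2.connectedComponentsWithStats(n,connectivity=4); L=l[uv[:,1],uv[:,0]]
    for j in range(1,k):
        if st[j,4]>(100 if nm=="dark" else 15): q=T[L==j]; print(nm,st[j,4],ce[j].round(),np.percentile(q,2,axis=0).round(),np.percentile(q,98,axis=0).round(),[np.round(x) for x in cv2.minAreaRect(q[:,:2].astype(np.float32))])
go(tp(54,-27,(454,308),173.5)+[15])
E
```

```text
clock: 58.82
eef_pos: [462.0, 276.3, 38.5]
tcp_rot: [0.057, 0.998, -0.0, -0.001]
force: [-0.7, 0.3, -0.1]
finger_gap: 35.1
grasp_force: 0.0
clock: 59.58
eef_pos: [463.5, 277.2, 140.5]
tcp_rot: [0.057, 0.998, 0.001, 0.001]
force: [0.5, -0.4, -0.5]
finger_gap: 34.9
grasp_force: 0.0
dark 1779 [417.  61.] [ 98. -54.  19.] [126. -26.  31.] [array([112., -40.]), array([27., 28.]), np.float64(81.0)]
dark 1652 [302.  71.] [91. 25. 18.] [119.  54.  32.] [array([105.,  40.]), array([29., 27.]), np.float64(72.0)]
dark 1720 [354.  72.] [ 89. -11.  20.] [119.  18.  33.] [array([104.,   3.]), array([30., 27.]), np.float64(70.0)]
dark 143 [377. 138.] [ 50. -18.  19.] [ 71. -11.  33.] [array([ 60., -15.]), array([ 1., 24.]), np.float64(72.0)]
dark 572 [314. 232.] [-25.  17.  31.] [ 3. 43. 49.] [array([-11.,  30.]), array([28., 27.]), np.float64(0.0)]
foot 321 [411.  94.] [ 83. -43.  21.] [ 99. -32.  27.] [array([ 91., -39.]), array([12., 17.]), np.float64(71.0)]
foot 330 [293. 104.] [77. 41. 18.] [92. 52. 26.] [array([84., 46.]), array([13., 17.]), np.float64(61.0)]
foot 354 [343. 104.] [77.  4. 15.] [92. 17. 27.] [array([84., 10.]), array([17., 14.]), np.float64(1.0)]
foot 259 [383. 173.] [ 29. -26.  25.] [ 43. -15.  29.] [array([ 36., -21.]), array([12., 16.]), np.float64(72.0)]
pos [462.8356977  276.84763711 139.34806961] azx 173.5 azy 83.5 d_units [3.32 2.84 6.22] t 59.625
```

View pics/w6.png

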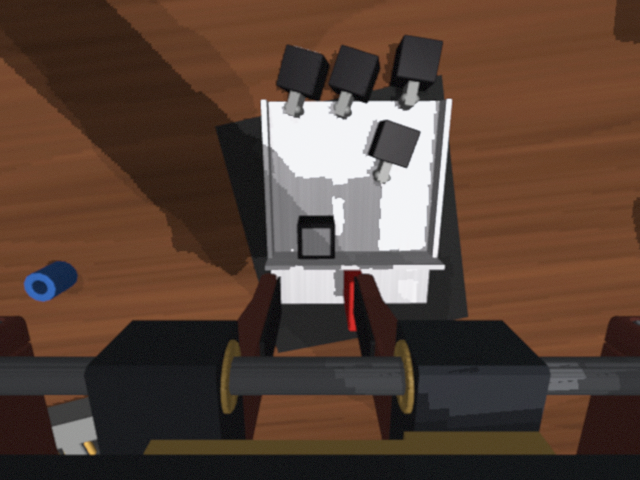

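```bash
python3 -m pendant '{"gripper":[0,0,0,0,0,0,0,0,0,-1,-1,-1],"offset":[[1,0.9,0],[1,0.9,0],[1,0.9,0],[0.4,0.1,1],[0,0,1],[0,0,1],[0,0,1],[0,0,1],[0,0,0.9],[0,0,0.5],[0,0,0],[0,0,0]],"twist":[0,0,0,0,0,0,0,0,0,0,0,0]}' 25
python3 -m pendant '{"gripper":[-1,-1,-1,-1,-1,-1,-1,-1,-1,-1,-1,-0.4],"offset":[[0,0,0],[0,0,-0.5],[0,0,-0.5],[-0.5,0,0],[-0.5,0,0],[-0.5,0,0],[-0.5,0,0],[-0.4,0.15,0],[0,0,0.4],[0,0,0.5],[0,0,0],[0,0,0]],"twist":[0,0,0,0,0,0,0,0,0,0,0,0]}'
python3 - <<'E'
from h import *
go(tp(8,-30,(454,308),173.5)+[10])
c=world("wrist",[[0,0]],z=3)
E
python3 - <<'E'
from h import *
# mat corners from w6 picture: wrist pose then
import numpy as np
T=np.load("T6.npy");uv=np.load("uv6.npy")
a=np.radians(173.5);ex=np.array([np.cos(a),np.sin(a)]);ey=np.array([-ex[1],ex[0]])
W=[]
for p in [(220,129),(438,80),(464,314),(280,346)]:
    m=(np.hypot(uv[:,0]-p[0],uv[:,1]-p[1])<4); t=np.median(T[m],0); w=np.array([454,308])+t[0]*ex+t[1]*ey; W.append(w); print(p,t.round(1),w.round(1))
W=np.array(W); print("centre",W.mean(0),"sides",[np.linalg.norm(W[i]-W[(i+1)%4]).round() for i in range(4)],"diag mids",(W[0]+W[2])/2,(W[1]+W[3])/2, np.degrees(np.arctan2(*(W[0]-W[3])[::-1])),np.degrees(np.arctan2(*(W[1]-W[2])[::-1])))
E
```

```text
clock: 61.12
eef_pos: [401.5, 340.1, 11.0]
tcp_rot: [0.057, 0.998, 0.0, 0.0]
force: [0.4, 0.9, -0.2]
finger_gap: 27.9
grasp_force: 25.0
clock: 62.62
eef_pos: [449.0, 337.5, 12.5]
tcp_rot: [0.057, 0.998, -0.0, -0.0]
force: [0.3, -0.2, -1.1]
finger_gap: 27.8
grasp_force: 25.0
pos [449.00593212 337.53530946  12.47686143] azx 173.5 azy 83.5 d_units [-0.02  0.06  0.12] t 62.625
(220, 129) [ 67.2 105.7   1.7] [375.3 210.6]
(438, 80) [103.  -63.7   1.7] [358.8 383. ]
(464, 314) [ -95.4 -106.3    0.8] [560.8 402.8]
(280, 346) [-128.6   63.6    0.9] [574.6 230.2]
centre [467.38821361 306.65967499] sides [np.float64(173.0), np.float64(203.0), np.float64(173.0), np.float64(200.0)] diag mids [468.05458648 306.72814822] [466.72184075 306.59120176] -174.38708342832211 -174.38373080673526
```

```bash
python3 -m pendant '{"gripper":[-0.2,-0.2,-0.2,-0.2,-0.2,-0.2,-0.3,-0.45,-0.45,-0.45,-0.45,-0.45],"offset":[[0,0,0],[0,0,0],[0,0,-1],[0,0,-1],[0,0,-1],[1,-0.6,0],[1,-0.6,0],[1,-0.6,0],[0.55,-0.25,0],[0,0,0],[0,0,0],[0,0,0]],"twist":[0,0,0,0,0,0,0,0,0,0,0,0]}'
python3 - <<'E'
from h import *
go(tp(79,11,(454,308),173.5)+[9.5])
im,d=read_camera("wrist"); P,uv=cloud("wrist",d)
C=np.array([454,308]);a=np.radians(173.5);ex=np.array([np.cos(a),np.sin(a)]);ey=np.array([-ex[1],ex[0]])
T=np.c_[(P[:,:2]-C)@ex,(P[:,:2]-C)@ey,P[:,2]]
cv2.imwrite("pics/w7.png",im)
v=im[uv[:,1],uv[:,0]].max(1)
w=(T[:,0]>60)&(T[:,0]<135)&(abs(T[:,1])<62)&(T[:,2]>14)&(T[:,2]<40)
n=np.zeros(d.shape,np.uint8); 
for nm,w2 in (("dark",w&(v<75)),("foot",w&(v>=75)&(T[:,0]<105))):
    n=np.zeros(d.shape,np.uint8); n[uv[w2,1],uv[w2,0]]=1
    k,l,st,ce=cv2.connectedComponentsWithStats(n,connectivity=4); L=l[uv[:,1],uv[:,0]]
    for j in range(1,k):
        if st[j,4]>60: q=T[L==j]; print(nm,st[j,4],ce[j].round(),np.percentile(q,2,axis=0).round(),np.percentile(q,98,axis=0).round())
E
```

```text
clock: 64.12
eef_pos: [374.9, 305.1, 72.6]
tcp_rot: [0.057, 0.998, 0.0, 0.0]
force: [0.3, -0.7, 0.4]
finger_gap: 24.1
grasp_force: 0.0
pos [374.85261252 305.14805391  72.64730573] azx 173.5 azy 83.5 d_units [0.04 0.04 3.16] t 64.125
dark 1667 [404. 215.] [ 99. -54.  17.] [125. -27.  31.]
dark 2425 [269. 220.] [91. 23. 17.] [120.  55.  33.]
dark 2250 [331. 221.] [ 91. -13.  22.] [120.  18.  34.]
foot 468 [397. 244.] [ 83. -43.  16.] [ 98. -32.  29.]
foot 414 [261. 254.] [77. 40. 15.] [91. 52. 27.]
foot 411 [319. 255.] [77.  3. 15.] [91. 16. 28.]
```

View pics/w7.png

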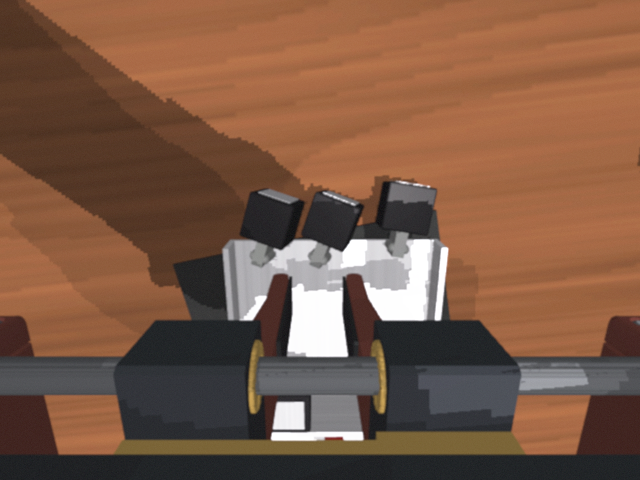

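The fingers straddle the line of the middle relay's foot (319,255) and both neighbours are clear. I'll grip that foot, lift, and set the relay back inside.

```bash
python3 -m pendant '{"gripper":[-0.45,-0.45,-0.45,-0.45,-0.45,-1,-1,-1,-1],"offset":[[0,0,1],[0,0,1],[0,0,0.8],[0,0,0.35],[0,0,0],[0,0,0],[0,0,0],[0,0,0],[0,0,0]],"twist":[0,0,0,0,0,0,0,0,0]}' 25
python3 -m pendant '{"gripper":[-1,-1,-1,-1,-1,-1,-1,-1,-1,-1],"offset":[[0,0,-0.3],[0,0,-0.5],[0,0,-0.7],[-0.5,0.1,0],[-0.6,0.1,0],[-0.6,0.1,0],[-0.6,0.1,0],[-0.2,0,0],[0,0,0],[0,0,0]],"twist":[0,0,0,0,0,0,0,0,0,0]}'
python3 - <<'E'
from h import *
go(tp(31,2,(454,308),173.5)+[9.5])
im,d=read_camera("side"); im2,_=read_camera("scene")
cv2.imwrite("pics/t8.png",np.hstack([cv2.resize(im[120:240,160:320],None,fx=2.4,fy=2.4),cv2.resize(im2[250:370,400:560],None,fx=2.4,fy=2.4)]))
E
```

```text
clock: 65.3
eef_pos: [374.3, 305.0, 9.9]
tcp_rot: [0.057, 0.998, 0.0, 0.0]
force: [0.8, -0.2, -0.1]
finger_gap: 11.3
grasp_force: 25.0
clock: 66.55
eef_pos: [424.3, 307.1, 39.5]
tcp_rot: [0.057, 0.998, -0.0, -0.0]
force: [-0.7, -0.8, -0.6]
finger_gap: 11.6
grasp_force: 25.0
pos [424.27375739 307.09549911  39.53526431] azx 173.5 azy 83.5 d_units [0.08 0.11 1.5 ] t 66.55
```

View pics/t8.png

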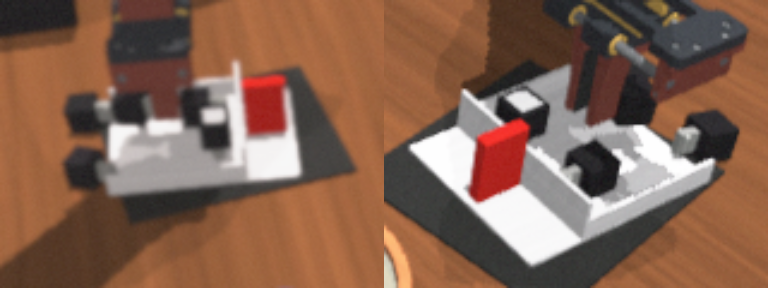

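B is held over the tray (right crop 640,105). I'll set it down and go on to the relay at tray (112,-40).

```bash
python3 -m pendant '{"gripper":[-1,-1,-1,-0.7,-0.45,-0.45,-0.45,-0.45,-0.45,0,0,0],"offset":[[0,0.1,0.6],[0,0,0.5],[0,0,0.2],[0,0,0],[0,0,0],[0,0,0],[0,0,-1],[0,0,-1],[0,0,-1],[1,0.5,0],[1,0.5,0],[1,0.5,0]],"twist":[0,0,0,0,0,0,0,0,0,0,0,0]}'
python3 -m pendant '{"gripper":[0,0,0,0],"offset":[[1,0.5,0],[0.05,0.1,0],[0,0,0],[0,0,0]],"twist":[0,0,0,0]}'
cat >> h.py <<'E'
def trel(C=(454,308),az=173.5):
    im,d=read_camera("wrist"); P,uv=cloud("wrist",d); C=np.array(C)
    a=np.radians(az);ex=np.array([np.cos(a),np.sin(a)]);ey=np.array([-ex[1],ex[0]])
    T=np.c_[(P[:,:2]-C)@ex,(P[:,:2]-C)@ey,P[:,2]]; v=im[uv[:,1],uv[:,0]].max(1)
    w=(T[:,0]>-34)&(T[:,0]<150)&(abs(T[:,1])<75)&(T[:,2]>14)&(T[:,2]<55)&(uv[:,1]<310)&(v<75)
    n=np.zeros(d.shape,np.uint8); n[uv[w,1],uv[w,0]]=1; n=cv2.erode(n,np.ones((3,3)))
    k,l,st,ce=cv2.connectedComponentsWithStats(n,connectivity=4); L=l[uv[:,1],uv[:,0]]
    for j in range(1,k):
        if st[j,4]>60: q=T[L==j]; print(st[j,4],ce[j].round(),np.percentile(q,2,axis=0).round(),np.percentile(q,98,axis=0).round())
    return im
E
python3 - <<'E'
from h import *
trel(); go(tp(112,-40,(454,308),173.5)+[21])
E
```

```text
clock: 68.15
eef_pos: [368.3, 346.2, 74.0]
tcp_rot: [0.057, 0.998, 0.0, 0.0]
force: [-0.4, -1.0, 0.1]
finger_gap: 43.8
grasp_force: 0.0
clock: 68.65
eef_pos: [350.2, 359.4, 73.7]
tcp_rot: [0.057, 0.998, -0.0, 0.0]
force: [0.5, 0.2, -0.2]
finger_gap: 43.8
grasp_force: 0.0
1788 [320. 257.] [101. -55.  27.] [126. -29.  31.]
1867 [186. 265.] [93. 24. 23.] [122.  54.  29.]
pos [350.10278281 359.37709966  73.66377904] azx 173.4 azy 83.4 d_units [0.15 0.04 2.63] t 68.7
```

```bash
python3 -m pendant '{"gripper":[0,0,0,0,0,-1,-1,-1,-1],"offset":[[0.2,0.04,1],[0,0,1],[0,0,0.6],[0,0,0],[0,0,0],[0,0,0],[0,0,0],[0,0,0],[0,0,0]],"twist":[0,0,0,0,0,0,0,0,0]}' 25
python3 -m pendant '{"gripper":[-1,-1,-1,-1,-1,-1,-1,-1,-1,-1],"offset":[[0,0,-0.4],[0,0,-0.8],[0,0,-0.8],[-0.6,0,0],[-0.7,0.1,0],[-0.7,0.1,0],[-0.7,0,0],[-0.15,0,0],[0,0,0],[0,0,0]],"twist":[0,0,0,0,0,0,0,0,0,0]}'
python3 - <<'E'
from h import *
go(tp(56,-46,(454,308),173.5)+[27])
im,d=read_camera("side"); im2,_=read_camera("scene")
cv2.imwrite("pics/t9.png",np.hstack([cv2.resize(im[120:240,160:320],None,fx=2.4,fy=2.4),cv2.resize(im2[250:370,400:560],None,fx=2.4,fy=2.4)]))
E
```

```text
clock: 69.82
eef_pos: [345.5, 361.6, 22.0]
tcp_rot: [0.057, 0.998, 0.0, 0.0]
force: [-0.6, -0.4, 3.1]
finger_gap: 27.7
grasp_force: 24.9
clock: 71.08
eef_pos: [401.9, 358.8, 61.5]
tcp_rot: [0.057, 0.998, -0.0, -0.0]
force: [0.1, -0.5, 0.4]
finger_gap: 27.7
grasp_force: 24.8
pos [401.87666887 358.79861691  61.53279731] azx 173.5 azy 83.5 d_units [-0.08  0.07  1.73] t 71.075
```

View pics/t9.png

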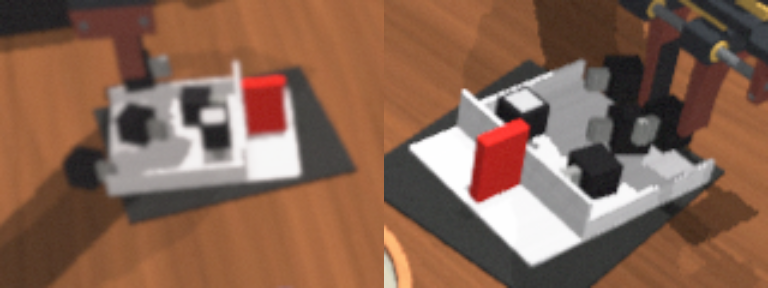

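```bash
python3 -m pendant '{"gripper":[-1,-1,-1,-0.5,-0.25,-0.25,-0.25,-0.25,-0.25,0,0,0],"offset":[[-0.05,0.05,1],[0,0,0.5],[0,0,0.2],[0,0,0],[0,0,0],[0,0,0],[0,0,-1],[0,0,-1],[0,0,-1],[0.6,-1,0],[0.6,-1,0],[0.6,-1,0]],"twist":[0,0,0,0,0,0,0,0,0,0,0,0]}'
python3 -m pendant '{"gripper":[0,0,0,0],"offset":[[0.6,-1,0],[0.15,-0.25,0],[0,0,0],[0,0,0]],"twist":[0,0,0,0]}'
python3 - <<'E'
from h import *
trel(); go(tp(107,39,(454,308),173.5)+[22])
E
```

```text
clock: 72.68
eef_pos: [360.3, 303.6, 87.8]
tcp_rot: [0.057, 0.998, 0.0, -0.0]
force: [0.3, -0.2, -0.0]
finger_gap: 44.0
grasp_force: 0.0
clock: 73.18
eef_pos: [343.9, 281.9, 87.8]
tcp_rot: [0.057, 0.998, 0.0, 0.0]
force: [-0.2, -0.1, 0.2]
finger_gap: 43.7
grasp_force: 0.0
1560 [311. 253.] [94. 27. 26.] [123.  56.  29.]
pos [343.76449172 281.73715253  87.6979372 ] azx 173.5 azy 83.5 d_units [ 0.02 -0.02  3.28] t 73.225
```

```bash
python3 -m pendant '{"gripper":[0,0,0,0,0,-1,-1,-1,-1],"offset":[[0.1,-0.1,1],[0,0,1],[0,0,1],[0,0,0.28],[0,0,0],[0,0,0],[0,0,0],[0,0,0],[0,0,0]],"twist":[0,0,0,0,0,0,0,0,0]}' 25
python3 -m pendant '{"gripper":[-1,-1,-1,-1,-1,-1,-1,-1,-1,-1],"offset":[[0,0,-0.4],[0,0,-0.8],[0,0,-0.8],[-0.6,0,0],[-0.7,-0.2,0],[-0.7,-0.15,0],[-0.65,0,0],[0,0,0],[0,0,0],[0,0,0]],"twist":[0,0,0,0,0,0,0,0,0,0]}'
python3 - <<'E'
from h import *
go(tp(56,48,(454,308),173.5)+[27])
E
```

```text
clock: 74.35
eef_pos: [341.4, 279.5, 22.5]
tcp_rot: [0.057, 0.998, 0.0, 0.0]
force: [-0.6, 0.1, 4.3]
finger_gap: 34.1
grasp_force: 25.0
clock: 75.6
eef_pos: [392.3, 266.4, 62.0]
tcp_rot: [0.056, 0.998, -0.0, -0.0]
force: [-0.2, 0.4, -0.4]
finger_gap: 34.4
grasp_force: 25.0
pos [392.32617771 266.3807898   61.95032854] azx 173.5 azy 83.5 d_units [-0.03  0.02  1.75] t 75.6
```

```bash
python3 -m pendant '{"gripper":[-1,-1,-1,-1,-1,-1],"offset":[[-0.03,-0.05,0],[0,0,0],[0,0,0],[0,0,0],[0,0,0],[0,0,0]],"twist":[-0.9,-0.9,-0.9,-0.9,0,0]}'
python3 - <<'E'
from h import *
go(tp(56,49,(454,308),173.5)+[27])
im=trel()
im1,d=read_camera("side"); im2,_=read_camera("scene")
o=np.hstack([cv2.resize(im1[120:240,160:320],None,fx=2.4,fy=2.4),cv2.resize(im2[250:370,400:560],None,fx=2.4,fy=2.4)])
cv2.imwrite("pics/t10.png",np.vstack([o,cv2.resize(im,(400,300)).repeat(1,0) if 0 else np.hstack([cv2.resize(im,(400,300)),np.zeros((300,368,3),np.uint8)])]))
E
```

```text
clock: 76.35
eef_pos: [393.2, 265.3, 62.1]
tcp_rot: [-0.099, 0.995, 0.0, -0.0]
force: [-0.4, 0.1, -0.2]
finger_gap: 33.9
grasp_force: 25.0
pos [393.187906   265.26494524  62.08304852] azx -168.6 azy 101.4 d_units [0.01 0.02 1.75] t 76.35
2103 [410. 286.] [ 53. -22.  18.] [77.  8. 35.]
269 [455. 301.] [ 54. -39.  16.] [ 66. -36.  33.]
```

View pics/t10.png

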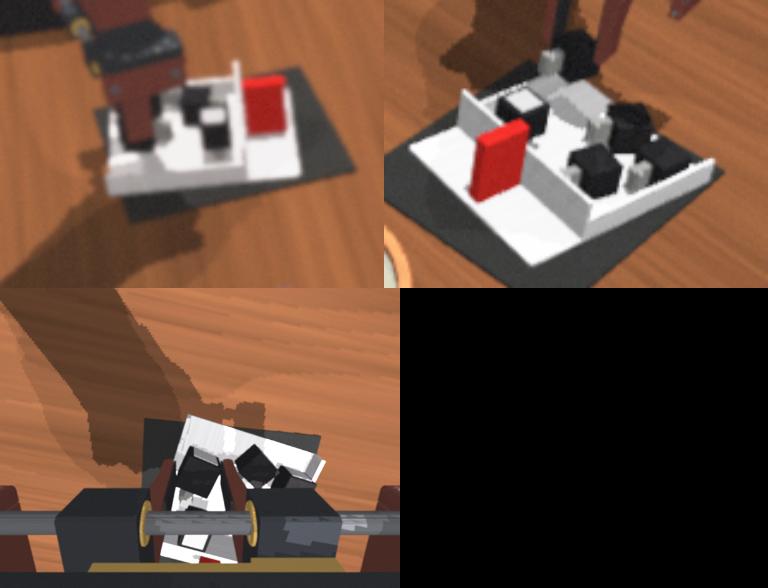

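```bash
python3 -m pendant '{"gripper":[-1,-1,-1,-0.5,-0.15,-0.1,-0.1,-0.1,-0.1,-0.1,-0.1,-0.1],"offset":[[0,0,1],[0,0,0.5],[0,0,0.25],[0,0,0],[0,0,0],[0,0,0],[0,0,-1],[0,0,-1],[0,0,-1],[0,0,-1],[0,0,-1],[0,0,-1]],"twist":[0,0,0,0,0,0,0,0,0,0,0,0]}'
python3 -m pendant '{"gripper":[-0.1,-0.1,-0.1,-0.1,-0.1,-0.1,-0.1,-0.1],"offset":[[-1,0.3,0],[-1,0.3,0],[-1,0.3,0],[-1,0.3,0],[-1,0.2,0],[-1,0.2,0],[0,0,0],[0,0,0]],"twist":[0.9,0.9,0.9,0.9,0,0,0,0]}'
python3 - <<'E'
from h import *
tray()
C=(454,308); go(tp(-60.5,0,C,173.5)+[100])
im=trel(); cv2.imwrite("pics/w11.png",im)
E
```

```text
clock: 78.0
eef_pos: [393.2, 265.1, 147.8]
tcp_rot: [-0.1, 0.995, 0.0, 0.0]
force: [0.3, 0.3, 0.2]
finger_gap: 39.6
grasp_force: 0.0
clock: 79.0
eef_pos: [510.6, 298.9, 146.8]
tcp_rot: [0.057, 0.998, -0.0, -0.0]
force: [0.4, 0.2, 0.5]
finger_gap: 39.4
grasp_force: 0.0
side rect [430. 309.] [146. 124.] 83.7 handle [[522.0, 300.0, 0.95], [739.0, 67.0, 0.53]] lip [[370.0, 321.0, 0.73]]
scene rect [452. 308.] [142. 165.] 83.6 handle [[514.0, 301.0, 0.6]] lip [[381.0, 317.0, 0.76]]
pos [511.10312014 299.12960195 147.24700595] azx 173.5 azy 83.5 d_units [-0.14  0.12  2.36] t 79.3
1016 [248.  87.] [36. 39. 32.] [63. 60. 35.]
77 [405.  70.] [ 55. -63.  32.] [ 64. -54.  35.]
77 [271.  83.] [40. 31. 25.] [63. 37. 35.]
152 [372.  90.] [ 38. -46.  21.] [ 61. -37.  34.]
399 [278. 177.] [-25.  16.  46.] [ 2. 42. 51.]
```

View pics/w11.png

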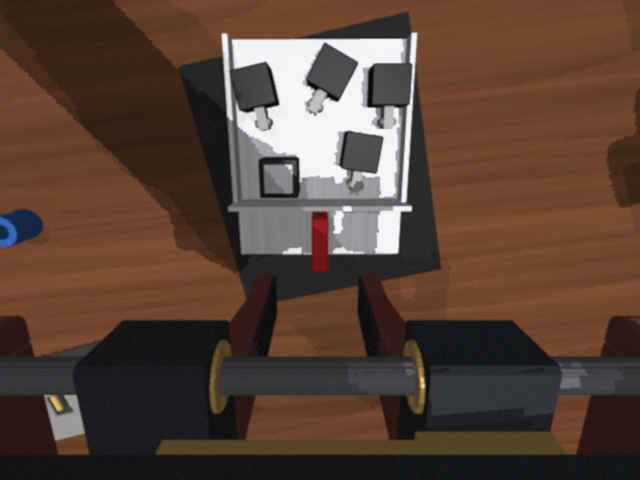

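All five relays lie inside the bay (255,88; 330,72; 390,85; 360,150; 278,177), and the handle is centred at column 320. I'll take the handle and lift a little.

```bash
python3 -m pendant '{"gripper":[-0.1,-0.1,-0.1,-0.1,-0.1,-0.1,-0.1,-0.1,-1,-1,-1,-1],"offset":[[-0.14,0.1,1],[0,0,1],[0,0,1],[0,0,1],[0,0,1],[0,0,0.6],[0,0,0.28],[0,0,0],[0,0,0],[0,0,0],[0,0,0],[0,0,0]],"twist":[0,0,0,0,0,0,0,0,0,0,0,0]}' 60
python3 -m pendant '{"gripper":[-1,-1,-1,-1,-1,-1,-1,-1],"offset":[[0,0,0],[0,0,-0.2],[0,0,-0.3],[0,0,-0.5],[0,0,-0.5],[0,0,-0.5],[0,0,-0.5],[0,0,0]],"twist":[0,0,0,0,0,0,0,0]}' 60
python3 - <<'E'
from h import *
go([514,301,30]); print(state()["force"],state()["ft_torque"])
def tilt(C,az):
    a=np.radians(az);ex=np.array([np.cos(a),np.sin(a)]);ey=np.array([-ex[1],ex[0]])
    for c in ("scene","side"):
        im,d=read_camera(c); P,uv=cloud(c,d); h=cv2.cvtColor(im,cv2.COLOR_BGR2HSV)[uv[:,1],uv[:,0]]
        T=np.c_[(P[:,:2]-C)@ex,(P[:,:2]-C)@ey,P[:,2]]
        w=(abs(T[:,1])<80)&(T[:,0]>-30)&(T[:,0]<120)&(h[:,1]<60)&(h[:,2]>110)&(T[:,2]>5)&(T[:,2]<130)
        q=T[w]
        for x in range(-30,110,20):
            m=(q[:,0]>x)&(q[:,0]<x+20)
            if m.sum()>10: print(c,x,np.percentile(q[m][:,2],[5,50,95]).round(), end=" ")
        print()
tilt(np.array([454,308]),173.5)
E
```

```text
clock: 80.85
eef_pos: [514.7, 300.8, 29.9]
tcp_rot: [0.057, 0.998, 0.0, 0.0]
force: [-1.8, -0.2, 2.6]
finger_gap: 11.6
grasp_force: 60.0
clock: 81.85
eef_pos: [515.1, 301.1, 80.5]
tcp_rot: [0.057, 0.998, 0.001, 0.001]
force: [1.3, 0.5, -5.5]
finger_gap: 11.6
grasp_force: 60.0
pos [515.05347451 301.06717371  80.54791843] azx 173.5 azy 83.5 d_units [ 0.06 -0.01  2.53] t 81.85
[ 1.32466385  0.45416447 -5.50603806] [-0.04556081 -0.32168485  0.03884782]
scene -30 [55. 70. 80.] scene -10 [55. 58. 74.] scene 10 [55. 65. 80.] scene 30 [55. 65. 79.] scene 50 [55. 67. 75.] scene 70 [54. 64. 74.] 
side -30 [53. 63. 98.] side -10 [52. 60. 97.] side 10 [52. 56. 76.] side 30 [53. 65. 77.] side 50 [52. 66. 82.] side 70 [52. 56. 76.]
```

```bash
python3 -m pendant '{"gripper":[-1,-1,-1,-1,-1,-1,-1,-1,-1,-1,-1,-1],"offset":[[0,0,-0.4],[0,0,-0.8],[0,0,-0.8],[0,0,-0.8],[0,0,-0.8],[0,0,-0.8],[0,0,-0.8],[0,0,-0.8],[0,0,-0.6],[0,0,-0.3],[0,0,0],[0,0,0]],"twist":[0.4,0.8,0.8,0.8,0.8,0.8,0.8,0.8,0.8,0.8,0.8,0.8]}' 60
python3 -m pendant '{"gripper":[-1,-1,-1,-1,-1,-1,-1,-1,-1,-1,-1,-1],"offset":[[0,0,0],[0,0,0],[0,0,0],[0,0,0],[0,0,0],[0,0,0],[0,0,0],[0,0,0],[0,0,0],[0,0,0],[0,0,0],[0,0,0]],"twist":[0.9,0.9,0.9,0.9,0.9,0.9,0.9,0.9,0.9,0.9,0.6,0.3]}' 60
python3 - <<'E'
from h import *
go([401,-385,215]); print(state()["force"],state()["ft_torque"])
E
```

```text
clock: 83.45
eef_pos: [514.1, 300.6, 217.6]
tcp_rot: [0.444, 0.896, -0.0, -0.0]
force: [-0.5, -0.1, -3.9]
finger_gap: 12.0
grasp_force: 60.0
clock: 84.95
eef_pos: [514.0, 300.6, 217.3]
tcp_rot: [0.778, 0.629, -0.0, -0.0]
force: [0.4, 0.3, -4.2]
finger_gap: 11.7
grasp_force: 60.0
pos [513.99547988 300.6160163  217.34936652] azx 77.9 azy -12.1 d_units [-34.7    1.67   0.14] t 84.95
[ 0.36810084  0.25508147 -4.15910851] [-0.31068451  0.13541091  0.0117412 ]
```

```bash
python3 -m pendant '{"gripper":[-1,-1,-1,-1,-1,-1,-1,-1,-1,-1,-1,-1],"offset":[[-0.3,0.05,0],[-0.6,0.05,0],[-0.9,0.05,0],[-1,0.05,0],[-1,0.05,0],[-1,0.05,0],[-1,0.05,0],[-1,0.05,0],[-1,0.05,0],[-1,0.05,0],[-1,0.05,0],[-1,0.05,0]],"twist":[0,0,0,0,0,0,0,0,0,0,0,0]}' 60
python3 -m pendant '{"gripper":[-1,-1,-1,-1,-1,-1,-1,-1,-1,-1,-1,-1],"offset":[[-1,0.05,0],[-1,0.05,0],[-1,0.05,0],[-1,0.05,0],[-1,0.05,0],[-1,0.05,0],[-1,0.05,0],[-1,0.05,0],[-1,0.05,0],[-1,0.05,0],[-1,0.05,0],[-1,0.05,0]],"twist":[0,0,0,0,0,0,0,0,0,0,0,0]}' 60
python3 -m pendant '{"gripper":[-1,-1,-1,-1,-1,-1,-1,-1,-1,-1,-1,-1],"offset":[[-1,0.05,0],[-1,0.05,0],[-1,0.05,0],[-1,0.05,0],[-1,0.05,0],[-1,0.05,0],[-1,0.05,0],[-1,0.05,0],[-1,0.05,0],[-1,0.05,0],[-1,0.05,0],[-0.6,0,0]],"twist":[0,0,0,0,0,0,0,0,0,0,0,0]}' 60
python3 -m pendant '{"gripper":[-1,-1,-1],"offset":[[-0.3,0,0],[0,0,0],[0,0,0]],"twist":[0,0,0]}' 60
python3 - <<'E'
from h import *
go([401,-385,215]); print(state()["force"],state()["ft_torque"])
for c in ("scene","side"):
    im,d=read_camera(c); i=np.array(camera_info(c)["world_to_cam"])
    a=np.radians(77.9); G=np.array(state()["eef_pos"])
    P,uv=cloud(c,d); h=cv2.cvtColor(im,cv2.COLOR_BGR2HSV)[uv[:,1],uv[:,0]]
    ex=np.array([np.cos(a),np.sin(a)]); t=(P[:,:2]-G[:2])@ex; s=(P[:,:2]-G[:2])@np.array([-ex[1],ex[0]])
    w=(abs(s)<80)&(t>20)&(t<170)&(h[:,1]<60)&(h[:,2]>100)&(P[:,2]>80)&(P[:,2]<300)
    print(c,[(x,np.percentile(P[w&(t>x)&(t<x+25)][:,2],[5,50,95]).round().tolist()) for x in range(20,160,25) if (w&(t>x)&(t<x+25)).sum()>10])
    for n in ("relay0","tray_lip"): print(n,[(np.round(r["point"]).tolist(),round(r["p"],2)) for r in pinpoint(c,n)])
E
```

```text
clock: 86.45
eef_pos: [481.1, 85.6, 217.5]
tcp_rot: [0.777, 0.629, 0.0, 0.0]
force: [0.3, -0.2, -4.3]
finger_gap: 11.7
grasp_force: 60.0
clock: 87.95
eef_pos: [442.7, -151.6, 217.5]
tcp_rot: [0.777, 0.629, 0.0, 0.0]
force: [-0.7, 0.2, -4.3]
finger_gap: 11.7
grasp_force: 60.0
clock: 89.45
eef_pos: [404.9, -381.0, 217.5]
tcp_rot: [0.777, 0.629, -0.0, 0.0]
force: [-0.1, -0.1, -3.5]
finger_gap: 11.8
grasp_force: 60.0
clock: 89.82
eef_pos: [404.6, -384.7, 217.4]
tcp_rot: [0.777, 0.63, 0.0, -0.0]
force: [-0.1, 0.2, -5.6]
finger_gap: 11.7
grasp_force: 60.0
pos [ 404.56720616 -384.74485567  217.35144608] azx 78.0 azy -12.0 d_units [-0.05 -0.17  0.12] t 89.825
[-0.12422072  0.16267882 -5.5614175 ] [-0.32621601  0.14683838  0.02037084]
scene [(20, [193.0, 215.0, 228.0]), (45, [192.0, 202.0, 223.0]), (70, [192.0, 213.0, 230.0]), (95, [192.0, 196.0, 222.0]), (120, [192.0, 199.0, 214.0]), (145, [190.0, 193.0, 207.0])]
relay0 [([319.0, 101.0], 0.79), ([294.0, 109.0], 0.75), ([301.0, 94.0], 0.63), ([274.0, 112.0], 0.61), ([277.0, 105.0], 0.5)]
tray_lip [([304.0, 121.0], 0.93)]
side [(20, [191.0, 199.0, 217.0]), (45, [191.0, 192.0, 210.0]), (70, [191.0, 203.0, 219.0]), (95, [191.0, 192.0, 220.0]), (120, [191.0, 193.0, 220.0]), (145, [190.0, 192.0, 209.0])]
relay0 [([298.0, 366.0], 0.86), ([316.0, 329.0], 0.57)]
tray_lip []
```

```bash
cat >> h.py <<'E'
def tip(az=77.9):
    G=np.array(state()["eef_pos"]); a=np.radians(az); ex=np.array([np.cos(a),np.sin(a)])
    for c in ("scene","side"):
        im,d=read_camera(c); P,uv=cloud(c,d); h=cv2.cvtColor(im,cv2.COLOR_BGR2HSV)[uv[:,1],uv[:,0]]
        t=(P[:,:2]-G[:2])@ex; s=(P[:,:2]-G[:2])@np.array([-ex[1],ex[0]])
        w=(abs(s)<80)&(t>-120)&(t<170)&(h[:,1]<60)&(h[:,2]>100)&(P[:,2]>30)&(P[:,2]<G[2]+75)
        print(c,[(x,np.percentile(P[w&(t>x)&(t<x+20)][:,2]-G[2]-19,[5,50,95]).round().tolist()) for x in range(-110,160,20) if (w&(t>x)&(t<x+20)).sum()>10])
        print([(np.round(r["point"]).tolist(),round(r["p"],2)) for r in pinpoint(c,"relay0")])
    s=state(); print(s["clock"],np.round(s["force"],1),np.round(s["ft_torque"],2),round(s["finger_gap"],1))
E
python3 -m pendant '{"gripper":[-1,-1,-1,-1],"offset":[[0,0,0],[0,0,0],[0,0,0],[0,0,0]],"twist":[0,0,0,0]}' 20
python3 -c "from h import *; tip()"
```

```text
clock: 90.62
eef_pos: [404.3, -385.5, 217.4]
tcp_rot: [0.777, 0.629, 0.0, 0.0]
force: [0.8, 1.1, -4.3]
finger_gap: 12.1
grasp_force: 20.0
scene [(-30, [-44.0, -40.0, 41.0]), (-10, [-47.0, 11.0, 44.0]), (10, [-50.0, -30.0, -14.0]), (30, [-56.0, -50.0, -28.0]), (50, [-61.0, -54.0, -38.0]), (70, [-64.0, -42.0, -25.0]), (90, [-69.0, -63.0, -36.0]), (110, [-74.0, -67.0, -49.0]), (130, [-76.0, -73.0, -55.0])]
[([299.0, 101.0], 0.73), ([315.0, 111.0], 0.68), ([280.0, 109.0], 0.67), ([293.0, 118.0], 0.67), ([273.0, 117.0], 0.61)]
side [(-50, [-42.0, -40.0, -39.0]), (-30, [-45.0, -42.0, -40.0]), (-10, [-49.0, -46.0, -44.0]), (10, [-49.0, -35.0, -16.0]), (30, [-39.0, -34.0, -32.0]), (50, [-62.0, -59.0, -39.0]), (70, [-63.0, -43.0, -39.0]), (90, [-70.0, -68.0, -39.0]), (110, [-73.0, -71.0, -68.0])]
[([319.0, 348.0], 0.88), ([294.0, 380.0], 0.63), ([254.0, 370.0], 0.45)]
90.825 [ 0.8 -0.2 -4.6] [-0.32  0.16  0.02] 12.1
```

```bash
python3 -m pendant '{"gripper":[-1,-1,-1,-1],"offset":[[0,0,0],[0,0,0],[0,0,0],[0,0,0]],"twist":[0,0,0,0]}' 14
python3 -c "from h import *; tip()"
```

```text
clock: 91.32
eef_pos: [404.4, -385.5, 217.6]
tcp_rot: [0.777, 0.629, 0.0, 0.0]
force: [0.0, -0.2, -2.9]
finger_gap: 12.1
grasp_force: 14.0
scene [(-70, [-23.0, -20.0, -19.0]), (-50, [-37.0, -28.0, -19.0]), (-30, [-180.0, -53.0, -35.0]), (-10, [-75.0, -59.0, -26.0]), (10, [-95.0, -83.0, -28.0]), (30, [-114.0, -102.0, -84.0]), (50, [-133.0, -121.0, -103.0]), (70, [-136.0, -131.0, -112.0]), (90, [-195.0, -128.0, -119.0]), (110, [-201.0, -190.0, -185.0]), (130, [-200.0, -192.0, -187.0])]
[([285.0, 157.0], 0.79), ([305.0, 180.0], 0.68), ([273.0, 188.0], 0.53), ([286.0, 181.0], 0.52), ([321.0, 172.0], 0.48)]
side [(-70, [-22.0, -20.0, -19.0]), (-50, [-37.0, -28.0, -20.0]), (-30, [-51.0, -46.0, -39.0]), (-10, [-43.0, -35.0, -26.0]), (30, [-94.0, -87.0, -80.0]), (50, [-133.0, -128.0, -97.0]), (70, [-137.0, -134.0, -117.0]), (90, [-205.0, -192.0, -189.0]), (110, [-206.0, -193.0, -189.0]), (150, [-174.0, -166.0, -163.0])]
[([295.0, 376.0], 0.74), ([334.0, 410.0], 0.74), ([305.0, 406.0], 0.61), ([242.0, 419.0], 0.5)]
91.525 [ 0.7  0.2 -2.4] [-0.1   0.1  -0.01] 11.9
```

```bash
python3 -m pendant '{"gripper":[-1,-1,-1,-1],"offset":[[0,0,0],[0,0,0],[0,0,0],[0,0,0]],"twist":[0,0,0,0]}' 14
python3 - <<'E'
from h import *
tip()
for c in ("scene","side"):
    im,d=read_camera(c); P,uv=cloud(c,d)
    for r in regions_of(c,"relay0"):
        q=P[r["pixels"][uv[:,1],uv[:,0]]]
        if len(q)>8: print(c,round(r["p"],2),np.round(r["point"]),np.median(q,0).round(),len(q))
E
```

```text
clock: 92.02
eef_pos: [404.3, -385.4, 217.4]
tcp_rot: [0.777, 0.629, 0.0, -0.0]
force: [-0.2, 0.0, -2.8]
finger_gap: 12.0
grasp_force: 14.0
scene [(-70, [-24.0, -21.0, -19.0]), (-50, [-38.0, -29.0, -20.0]), (-30, [-181.0, -53.0, -34.0]), (-10, [-74.0, -58.0, -26.0]), (10, [-94.0, -83.0, -52.0]), (30, [-114.0, -102.0, -84.0]), (50, [-133.0, -121.0, -101.0]), (70, [-136.0, -131.0, -113.0]), (90, [-202.0, -190.0, -188.0]), (110, [-203.0, -192.0, -187.0])]
[([327.0, 174.0], 0.58), ([316.0, 180.0], 0.57), ([288.0, 182.0], 0.45), ([187.0, 232.0], 0.44), ([273.0, 186.0], 0.42)]
side [(-70, [-22.0, -21.0, -19.0]), (-50, [-38.0, -28.0, -21.0]), (-30, [-51.0, -46.0, -40.0]), (-10, [-43.0, -35.0, -26.0]), (30, [-94.0, -86.0, -79.0]), (50, [-133.0, -128.0, -97.0]), (70, [-137.0, -135.0, -118.0]), (90, [-201.0, -192.0, -189.0]), (110, [-206.0, -193.0, -189.0])]
[([306.0, 405.0], 0.64), ([299.0, 376.0], 0.62), ([335.0, 413.0], 0.6), ([239.0, 417.0], 0.38), ([401.0, 209.0], 0.24), ([277.0, 431.0], 0.21)]
92.225 [-0.1  0.7 -2. ] [-0.05  0.1   0.  ] 11.7
scene 0.58 [274. 179.] [ 492. -287.   34.] 30
scene 0.44 [324. 170.] [ 368. -260.   31.] 160
scene 0.4 [314. 175.] [ 408. -251.   32.] 64
scene 0.37 [249. 239.] [677. -84.  55.] 283
side 0.61 [308. 397.] [ 462. -279.   39.] 256
side 0.56 [232. 405.] [ 359. -267.   45.] 26
side 0.48 [302. 377.] [ 470. -236.   26.] 158
side 0.17 [267. 437.] [ 401. -401.  201.] 8280
```

```bash
python3 -m pendant '{"gripper":[-1,-1,-1,-1,-1,-1,-1,-1,-1,-1,-1,-1],"offset":[[0,0,0],[0,0,0],[0,0,-0.5],[0.5,-0.14,0],[1,-0.14,0],[1,-0.14,0],[1,-0.14,0],[1,-0.14,0],[1,-0.14,0],[1,-0.14,0],[1,-0.14,0],[1,-0.14,0]],"twist":[0,0,0,0,0,0,0,0,0,0,0,0]}' 60
python3 -m pendant '{"gripper":[-1,-1,-1,-1,-1,-1,-1,-1,-1,-1,-1,-1],"offset":[[1,-0.14,0],[1,-0.14,0],[1,-0.14,0],[1,-0.14,0],[1,-0.14,0],[1,-0.14,0],[1,-0.14,0],[1,-0.14,0],[1,-0.14,0],[1,-0.14,0],[1,-0.14,0],[1,-0.14,0]],"twist":[0,0,0,0,0,0,0,0,0,0,0,0]}' 60
python3 -m pendant '{"gripper":[-1,-1,-1,-1,-1,-1,-1,-1,-1,-1,-1,-1],"offset":[[1,-0.14,0],[1,-0.14,0],[1,-0.14,0],[1,-0.14,0],[1,-0.14,0],[1,-0.14,0],[1,-0.14,0],[1,-0.14,0],[1,-0.14,0],[1,-0.14,0],[1,-0.14,0],[1,-0.14,0]],"twist":[0,0,0,0,0,0,0,0,0,0,0,0]}' 60
python3 -m pendant '{"gripper":[-1,-1,-1,-1,-1,-1,-1,-1,-1,-1,-1,-1],"offset":[[1,-0.14,0],[0.8,-0.14,0],[0,0,0],[0,0,0],[0,0,0],[0,0,0],[0,0,0],[0,0,0],[0,0,0],[0,0,0],[0,0,0],[0,0,0]],"twist":[0,0,-1,-1,-1,-1,-1,-1,-1,-1,-1,-1]}' 60
python3 -m pendant '{"gripper":[-1,-1,-1,-1,-1,-1,-1,-1,-1,-1,-1,-1],"offset":[[0,0,0],[0,0,0],[0,0,0],[0,0,0],[0,0,0],[0,0,0],[0,0,0],[0,0,0],[0,0,0],[0,0,0],[0,0,0],[0,0,0]],"twist":[-1,-1,-1,-1,-1,-1,-1,-1,-1,-1,-0.5,0]}' 60
python3 - <<'E'
from h import *
go([453.5,306.7,119]); print(np.round(state()["joint_pos"],2)); tip(180)
for c in ("scene","side"):
    im,d=read_camera(c); P,uv=cloud(c,d); h=cv2.cvtColor(im,cv2.COLOR_BGR2HSV)[uv[:,1],uv[:,0]]
    t=P[:,:2]-[422,-287]; a=np.radians(77.7); u=t@[np.cos(a),np.sin(a)]; w=t@[-np.sin(a),np.cos(a)]
    m=(abs(u)<108)&(abs(w)<88)&(h[:,2]<80)&(P[:,2]>6)&(P[:,2]<80)
    n=np.zeros(d.shape,np.uint8); n[uv[m,1],uv[m,0]]=1
    k,l,st,ce=cv2.connectedComponentsWithStats(n)
    print(c,[(st[j,4],ce[j].round().tolist()) for j in range(1,k) if st[j,4]>15])
    print([(np.round(r["point"]).tolist(),round(r["p"],2)) for r in regions_of(c,"relay0")])
    cv2.imwrite(f"pics/{c}20.png",im)
E
```

```text
clock: 93.92
eef_pos: [414.8, -212.6, 227.5]
tcp_rot: [0.777, 0.629, 0.0, -0.0]
force: [-0.1, -0.7, -3.1]
finger_gap: 11.9
grasp_force: 60.0
clock: 95.42
eef_pos: [431.7, 28.8, 227.6]
tcp_rot: [0.777, 0.629, 0.0, -0.0]
force: [-0.1, -0.5, -3.3]
finger_gap: 11.5
grasp_force: 60.0
clock: 96.92
eef_pos: [449.3, 270.9, 227.4]
tcp_rot: [0.777, 0.629, -0.0, 0.0]
force: [-0.2, 1.1, -2.5]
finger_gap: 11.8
grasp_force: 60.0
clock: 98.42
eef_pos: [451.3, 306.2, 227.4]
tcp_rot: [0.437, 0.899, -0.0, -0.0]
force: [0.7, -0.8, -3.2]
finger_gap: 11.6
grasp_force: 60.0
clock: 99.92
eef_pos: [451.3, 306.2, 227.4]
tcp_rot: [-0.004, 1.0, -0.0, -0.0]
force: [0.5, 0.4, -2.8]
finger_gap: 11.5
grasp_force: 60.0
pos [451.29320615 306.15520433 227.37058095] azx -179.5 azy 90.5 d_units [-0.11  0.03  5.42] t 99.925
[-0.72  0.27  0.05  1.79 -0.01  1.08  0.91]
scene [(-70, [-22.0, -19.0, -18.0]), (-50, [-42.0, -32.0, -24.0]), (-30, [-58.0, -44.0, -39.0]), (-10, [-73.0, -34.0, -25.0]), (10, [-97.0, -85.0, -64.0]), (30, [-116.0, -104.0, -83.0]), (50, [-135.0, -122.0, -102.0]), (70, [-134.0, -122.0, -116.0])]
[([324
[... 285 characters left out ...]
2.0, -120.0, -100.0]), (70, [-136.0, -126.0, -114.0])]
[([332.0, 411.0], 0.92), ([260.0, 400.0], 0.85), ([304.0, 408.0], 0.84), ([238.0, 414.0], 0.71), ([253.0, 181.0], 0.17)]
100.125 [ 0.3  0.2 -3.1] [ 0.01  0.02 -0.02] 11.3
scene [(np.int32(132), [319.0, 174.0]), (np.int32(59), [287.0, 181.0])]
[([325.0, 169.0], 0.7), ([273.0, 181.0], 0.39)]
side [(np.int32(190), [303.0, 370.0]), (np.int32(66), [264.0, 393.0]), (np.int32(24), [311.0, 403.0]), (np.int32(184), [307.0, 412.0]), (np.int32(151), [263.0, 408.0]), (np.int32(170), [333.0, 418.0]), (np.int32(180), [238.0, 421.0])]
[([262.0, 399.0], 0.84), ([306.0, 406.0], 0.78), ([335.0, 411.0], 0.6), ([298.0, 376.0], 0.57), ([236.0, 417.0], 0.55)]
```

All five relays are in the box (side 262,400; 306,407; 335,412; 298,376; 237,417). Now I'll lower the tilted tray until its lip meets the mat and swing it flat in a loose grip.

```bash
python3 -m pendant '{"gripper":[-1,-1,-1,-1,-1,-1,-1,-1,-1],"offset":[[-0.28,0.03,0],[0,0,1],[0,0,1],[0,0,1],[0,0,1],[0,0,0.8],[0,0,0.4],[0,0,0.2],[0,0,0]],"twist":[0,0,0,0,0,0,0,0,0]}' 60
python3 -c "from h import *; go([456.9,306.7,117]); tip(180)"
```

```text
clock: 101.45
eef_pos: [457.6, 306.5, 120.3]
tcp_rot: [-0.004, 1.0, 0.0, 0.001]
force: [0.9, -1.1, 1.6]
finger_gap: 11.8
grasp_force: 60.0
pos [457.56783734 306.52760821 120.33362825] azx -179.5 azy 90.5 d_units [0.03 0.01 0.17] t 101.45
scene [(-70, [-21.0, -19.0, -18.0]), (-50, [-39.0, -27.0, -10.0]), (-30, [-50.0, -45.0, -39.0]), (-10, [-56.0, -33.0, -25.0]), (10, [-90.0, -76.0, -60.0]), (30, [-106.0, -94.0, -77.0]), (50, [-109.0, -104.0, -96.0])]
[([284.0, 182.0], 0.68), ([270.0, 182.0], 0.61), ([325.0, 175.0], 0.53), ([314.0, 179.0], 0.52), ([250.0, 236.0], 0.38)]
side [(-70, [-23.0, -21.0, -19.0]), (-50, [-38.0, -28.0, -21.0]), (-30, [-52.0, -46.0, -40.0]), (-10, [-75.0, -47.0, -26.0]), (10, [-94.0, -82.0, -63.0]), (30, [-108.0, -99.0, -80.0]), (50, [-109.0, -103.0, -93.0])]
[([239.0, 416.0], 0.97), ([336.0, 411.0], 0.93), ([299.0, 376.0], 0.9), ([306.0, 407.0], 0.86), ([262.0, 400.0], 0.72)]
101.65 [ 1.3 -1.9  5. ] [-0.7   0.05  0.05] 11.8
```

```bash
python3 -m pendant '{"gripper":[-1,-1,-1,-1,-1,-1,-1,-1,-1,-1],"offset":[[0,0,0],[0,0,0],[-0.4,0,0.25],[-0.4,0,0.27],[-0.4,0,0.35],[-0.4,0,0.35],[-0.35,0,0.4],[-0.35,0,0.4],[0,0,0],[0,0,0]],"twist":[0,0,0,0,0,0,0,0,0,0]}' 12
python3 -c "from h import *; go([503.7,306.7,73]); tip(180)"
```

```text
clock: 102.9
eef_pos: [501.8, 306.7, 78.4]
tcp_rot: [-0.004, 1.0, -0.0, -0.001]
force: [-0.1, -0.4, -2.2]
finger_gap: 11.8
grasp_force: 12.0
pos [501.75040404 306.74194975  78.36956432] azx -179.5 azy 90.5 d_units [-0.1  -0.    0.27] t 102.9
scene [(-50, [-41.0, -39.0, -36.0]), (-30, [-48.0, -44.0, -41.0]), (-10, [-51.0, -40.0, -22.0]), (10, [-58.0, -23.0, -18.0]), (30, [-66.0, -54.0, -45.0]), (50, [-67.0, -58.0, -51.0]), (70, [-67.0, -62.0, -57.0]), (90, [-67.0, -66.0, -64.0])]
[([322.0, 170.0], 0.7), ([269.0, 184.0], 0.55), ([311.0, 179.0], 0.5), ([287.0, 184.0], 0.45), ([333.0, 234.0], 0.2)]
side [(-50, [-43.0, -40.0, -38.0]), (-30, [-50.0, -46.0, -42.0]), (-10, [-55.0, -50.0, -29.0]), (10, [-62.0, -57.0, -20.0]), (30, [-67.0, -63.0, -48.0]), (50, [-66.0, -59.0, -52.0]), (70, [-67.0, -63.0, -58.0]), (90, [-67.0, -66.0, -64.0])]
[([241.0, 415.0], 0.96), ([332.0, 412.0], 0.86), ([305.0, 407.0], 0.8), ([264.0, 402.0], 0.66)]
103.1 [-0.1  0.7 -2.4] [ 0.01 -0.07 -0.  ] 12.0
```

```bash
python3 -m pendant '{"gripper":[-1,-1,-1,-1,-1,-1,-1,-1,-1,-1],"offset":[[-0.3,0,0.2],[0,0,0.2],[-0.19,0,0.31],[-0.19,0,0.31],[-0.2,0,0.42],[-0.2,0,0.42],[-0.12,0,0.3],[-0.1,0,0.3],[0,0,0],[0,0,0]],"twist":[0,0,0,0,0,0,0,0,0,0]}' 12
python3 - <<'E'
from h import *
go([528,306.7,29]); s=state(); print(np.round(s["force"],1),np.round(s["ft_torque"],2))
G=np.array(s["eef_pos"]); ex=np.array([-1,0])
for c in ("scene","side"):
    im,d=read_camera(c); P,uv=cloud(c,d); h=cv2.cvtColor(im,cv2.COLOR_BGR2HSV)[uv[:,1],uv[:,0]]
    t=(P[:,:2]-G[:2])@ex; q=P[:,1]-G[1]
    w=(abs(q)<75)&(t>-30)&(t<165)&(h[:,1]<60)&(h[:,2]>100)&(P[:,2]>0)&(P[:,2]<60)
    print(c,[(x,np.percentile(P[w&(t>x)&(t<x+20)][:,2],[5,50,95]).round().tolist()) for x in range(-30,160,20) if (w&(t>x)&(t<x+20)).sum()>10])
E
```

```text
clock: 104.35
eef_pos: [529.6, 307.2, 30.2]
tcp_rot: [-0.004, 1.0, 0.0, 0.001]
force: [2.8, -1.2, 3.6]
finger_gap: 12.0
grasp_force: 12.0
pos [529.56617603 307.16130384  30.15118088] azx -179.5 azy 90.5 d_units [ 0.08 -0.02  0.06] t 104.35
[ 2.8 -1.2  3.6] [-0.16 -0.39 -0.07]
scene [(-30, [3.0, 6.0, 8.0]), (-10, [4.0, 6.0, 8.0]), (10, [5.0, 20.0, 41.0]), (30, [2.0, 16.0, 24.0]), (50, [4.0, 6.0, 22.0]), (70, [3.0, 6.0, 22.0]), (90, [4.0, 6.0, 22.0]), (110, [4.0, 6.0, 22.0]), (130, [2.0, 6.0, 22.0])]
side [(-30, [1.0, 4.0, 6.0]), (-10, [1.0, 4.0, 6.0]), (10, [2.0, 10.0, 40.0]), (30, [2.0, 5.0, 20.0]), (50, [2.0, 5.0, 20.0]), (70, [2.0, 5.0, 20.0]), (90, [2.0, 5.0, 21.0]), (110, [2.0, 5.0, 20.0]), (130, [1.0, 5.0, 20.0])]
```

```bash
python3 -m pendant '{"gripper":[-0.6,-0.4,-0.3,-0.3,-0.3,-0.3,-0.3,-0.3,-0.3,-0.3,-0.3,-0.3],"offset":[[0,0,0],[0,0,0],[0,0,0],[0,0,-0.5],[0,0,-1],[0,0,-1],[0,0,-1],[0,0,-1],[0,0,-1],[0,0,-1],[0,0,-1],[0,0,0]],"twist":[0,0,0,0,0,0,0,0,0,0,0,0]}'
python3 -m pendant '{"gripper":[-0.3,-0.3,-0.3,-0.3,-0.3,-0.3,-0.3,-0.3],"offset":[[-1,0,0],[-1,0,0],[-1,0,0],[-1,0,0],[-1,0,0],[0,0,0],[0,0,0],[0,0,0]],"twist":[0,0,0,0,0,0,0,0]}'
python3 - <<'E'
from h import *
tray()
im,d=read_camera("wrist"); P,uv=cloud("wrist",d); h=cv2.cvtColor(im,cv2.COLOR_BGR2HSV)[uv[:,1],uv[:,0]]
w=(P[:,2]>-4)&(P[:,2]<46)&(h[:,1]<50)&(h[:,2]>120)&(uv[:,1]<310)&(P[:,0]>340)&(P[:,0]<600)&(abs(P[:,1]-306)<110)
print("wrist tray all",cv2.minAreaRect(P[w][:,:2].astype(np.float32)))
def lst(c,t,z):
    r=pinpoint(c,t); print(c,t,[world(c,q["point"],z=z)[0].round().tolist()[:2]+[round(q["p"],2)] for q in r[:5]])
for c in ("scene","side"):
    for t,z in (("flasher",48),("spacer",0),("housing",0),("bolt1",0),("relay0",18),("tray",3)): lst(c,t,z)
print(state()["clock"])
E
```

```text
clock: 105.95
eef_pos: [529.6, 307.8, 182.0]
tcp_rot: [-0.004, 1.0, 0.001, 0.001]
force: [0.3, -0.5, -0.2]
finger_gap: 31.1
grasp_force: 0.0
clock: 106.95
eef_pos: [627.9, 308.4, 179.8]
tcp_rot: [-0.005, 1.0, 0.0, -0.0]
force: [0.9, -0.4, 0.2]
finger_gap: 30.6
grasp_force: 0.0
side rect [451. 306.] [129. 144.] 0.1 handle [[540.0, 305.0, 0.89]] lip [[389.0, 298.0, 0.68], [477.0, 317.0, 0.62]]
scene rect [471. 307.] [168. 140.] 0.2 handle [[533.0, 304.0, 0.7]] lip [[387.0, 305.0, 0.56]]
wrist tray all ((501.50823974609375, 307.6403503417969), (108.37549591064453, 156.44000244140625), 0.7047966122627258)
scene flasher [[674.0, -93.0, 0.87]]
scene spacer [[478.0, 50.0, 0.65]]
scene housing [[493.0, -64.0, 0.85], [487.0, -326.0, 0.22]]
scene bolt1 [[762.0, 187.0, 0.66], [758.0, 117.0, 0.56]]
scene relay0 [[356.0, -265.0, 0.57], [406.0, -247.0, 0.56], [461.0, -274.0, 0.42], [501.0, -294.0, 0.39], [435.0, -274.0, 0.23]]
scene tray [[474.0, 312.0, 0.95], [647.0, -142.0, 0.6]]
side flasher [[677.0, -93.0, 0.73], [715.0, -284.0, 0.53], [729.0, 124.0, 0.37]]
side spacer [[502.0, -288.0, 0.5], [480.0, 43.0, 0.47]]
side housing [[482.0, -60.0, 0.96], [694.0, -53.0, 0.3]]
side bolt1 [[660.0, -29.0, 0.61], [759.0, 187.0, 0.6], [767.0, 114.0, 0.43]]
side relay0 [[460.0, -279.0, 0.93], [464.0, -225.0, 0.83], [361.0, -271.0, 0.77], [496.0, -304.0, 0.67], [403.0, -262.0, 0.6]]
side tray [[470.0, 299.0, 0.76]]
107.9
```

```bash
python3 -c "from bench import job_done; print(job_done())"
```

```text
the job is handed in; nothing more can be done
None
```

The job is handed in at about 108 s: all five black relays are in the orange scrap box, the blue flasher is still plugged in, and the empty tray stands flat about 2–3 mm off the mat's centre; the tray was knocked partway through, which pushed three relays past its open end onto the mat, but I put them back on it before tipping.

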